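# Chock three rolling pins on the drying board

### The arm

A 6-joint arm with a two-finger parallel gripper is mounted at the origin on a cart in front of the work surface, level with it; the furniture and walls round the work are solid. World frame = base frame: x ahead of the robot, y to its left, z up, the work surface at z = 0. Lengths are in mm, angles in rad, forces in N, time in s.
With the tool pointing down it reaches from about 300 to 750 mm from the base axis. Payload 8.5 kg.
Tool frame: the origin (TCP) lies between the finger pads; the fingertips stand arm.nose_length ahead of it and the grasp point (between the pads) lies 2 mm behind it (arm.nose_length is the distance from the TCP to the fingertips, in mm); z points along the fingers, y is the line along which they close (so a half turn about z gives the same grasp; the last joint's range is limited). The gripper opens to 85 mm and grips with 20 to 120 N. Pads are 22 mm wide; open, the fingers measure 114 mm over their backs; the gripper's body (76 mm by 85 mm) begins 54 mm behind the grasp point. The pads swing forward as they close: fully open they stand 13 mm farther back than shut.
Start: joints at [-1.395, 0.381, 1.297, -0, 1.464, -0.215], TCP at [209.503, -508.516, 222.622] pointing down, gripper open.
Joint ranges: [-3.11, 3.11], [-0.89, 2.33], [0.22, 2.48], [-1.42, 4.56], [0.17, 2.85], [-2.88, 2.88]. Speed limits (rad/s): [2.39, 2.39, 3.14, 3.14, 3.14, 3.14].

### API

Orientations are given as a unit quaternion [w, x, y, z].
In Python, from rig import arm, imaging gives the robot as it stands. The module is installed in compiled form; this text tells all that it offers.
- The arm moves only by the tool play_rows, never from a script. Its argument "plan" is a list that holds one entry, the list of rows, each a list of 5 numbers: the shift along the tool's x, y, z in mm, then the turn about the tool's z in degrees, then the opening, from 0 (shut) to 1 (fully open). In form: [[[dx, dy, dz, roll, claw], ...]]. A call has 1 to 5 rows; each row shifts and turns the commanded pose from where the row before left it, along the tool's axes as they then stand; what a row does not reach is not made up. A row lasts 1/10 s, in which the tool goes at most 50 mm and 8.59 degrees, less where a joint would pass 70% of its speed; a pose out of reach is approached as far as the arm can. A call with a gripper value outside its range is refused whole. The fingers move at their own pace and stop on an object; the grip force is fixed at half the most. Time passes only in rows, so rows that do not move let the fingers close. It gives the time, the measured TCP pose, the force, the opening and the grip force at its end, in the units of the state.
- arm.state(): the state, without advancing time (a new reading comes with each control period).
- imaging.read_camera(name): name is "side" or "top"; returns a dict with "img" (400x640x3 uint8, red, green, blue), "intrinsics" (3x3 intrinsics, pixels), "D" ([k1, k2, p1, p2, k3] as OpenCV has them; the pictures are not rectified), "cam_to_world" (4x4, takes a point from camera to world coordinates). Camera axes: x right, y down, z forward; pixel columns grow to the right and rows downward; lengths in mm; the calibration is good to about 2 mm. A picture is of the moment at which its call begins. There is no depth.
- arm.sign_off(): hands the job in; it is judged then, once.
The state is a dict: "clock": time; "q": joint angles; "dq": joint speeds; "joint_efforts": joint torques, N m; "position": TCP position; "ee_rot": TCP orientation; "contact_force": force on the tool from outside, world axes, zero at the start; "torque": the same for the moment, N m; "grip_width": finger opening in mm; "grip_force": force on a finger pad.
Only numpy, scipy, OpenCV 4.12 (cv2) and the standard library are available. Lean on these libraries where they do the work, as an engineer would, in place of code of your own. Each camera call takes 0.05 s, during which the arm holds its last target. There are 200 camera calls.

### The job

Put the three rolling pins away in a row across the drying board: the biggest pushed right up against the rail, the middle-sized one against it, the thinnest against that, all touching, parallel to the rail and about centred along the board. Then chock the row with the wooden wedge, standing flat on the board with its thin edge pushed snugly in under the middle of the thinnest pin, so the row cannot roll apart. Leave the spice tin and the round cutter where they stand.

Things in the scene. Friction and masses are not known exactly. Their poses are not given: they have to be found in the camera images.
- board: Fixed dark wooden board flat on the worktop, 260 (its x) x 200 (its y) x 14 mm. Origin: centre of its underside, z up. A rail 16 mm wide stands 26 mm above the board's top all along its -y edge, inner face at y = -84 mm. Pins lie along the board's x; the row grows from the rail towards +y, the open edge at y = +100 mm.
- big_pin_middle (a point): Biggest rolling pin: beech, barrel 56 mm thick, 164 mm long, a handle 24 mm thick and 60 mm long at each end (286 mm in all), 0.42 kg. This point is its centre, on its axis; the y axis runs along the pin (x and z turn as it rolls). It starts on the board, roughly parallel to the rail but rolled up to 50 mm away from it.
- mid_pin: Middle-sized rolling pin: pale wood, barrel 36 mm in diameter and 120 mm long, with a stub handle 18 mm thick and 25 mm long at each end (170 mm over all), about 0.15 kg. Origin: its centre, on its axis; its x axis runs along the pin (y and z turn as it rolls). It starts lying on the worktop left of the board.
- thin_pin: Thinnest rolling pin: a plain pale wooden dowel 28 mm in diameter and 150 mm long without handles, about 0.08 kg. Origin: its centre, on its axis; its x axis runs along the pin (y and z turn as it rolls). It starts lying on the worktop left of the board.
- wedge: Loose wooden wedge, 0.12 kg, 52 (its x) x 40 mm (its y). Origin: centre of its underside, z up. From the thin edge (toe, 1 mm) at x = -26 mm a 45 degree ramp rises to 26 mm at x = -1; behind it (x = 0 to 26) stands a grip block 42 mm high, 40 wide in y: grip across y. The ramp touches the thin pin when the toe is 6.8 mm from the line below the pin's axis. Starts on the worktop left of the board.
- wedge_toe (a point): Middle of the wedge's thin edge, at its underside: wedge x = -26 mm.
- spice_tin: Round spice tin standing upright, 46 mm in diameter, 48 mm high; origin centre of its underside. It may stand between the two loose pins; leave it alone.
- round_cutter: Round tin cookie cutter lying flat, 56 mm in diameter, 26 mm high; origin centre of its underside. Leave it alone.
There are look-alikes about, which are no part of the job. What is shaped like the wedge but orange is not meant.

How it is judged:
By the outcome, as a careful person would: the job done as asked, in the order asked, and still so for the second after the job is handed in, with the robot touching nothing.
It also fails if it takes over 67 s, if anything falls off the work surface, if the arm or the gripper's body presses on something with over 40 N, if the wrist force passes 120 N, or if a joint passes its speed limit or range.

## Working session

There is one attempt and no reset: what is moved stays moved. The work goes in short steps, Python scripts to look and compute and a tool call to move; the robot and the scene stay as the last step left them, time stands still between calls to the robot, and variables do not carry over. Pictures are saved under pics/ and viewed, at most 10 in all, crops included, and the job is handed in when it is done.

Besides the shell and the picture viewer there is one more tool, called as a command line: name --argument value ..., lists and objects as JSON in quotes. play_rows: Moves the arm, as the interface text tells. Its arguments: {"type":"object","properties":{"plan":{"type":"array","items":{"type":"array","items":{"type":"array","items":{"type":"number"}}}}},"required":["plan"]}

```bash
mkdir -p pics; python3 - <<'E'
from rig import arm, imaging
import cv2,numpy as np,pickle
for n in("top","side"):
    c=imaging.read_camera(n);cv2.imwrite(f"pics/{n}0.png",c["img"][:,:,::-1]);pickle.dump(c,open(f"{n}0.pkl","wb"))
    print(n,c["intrinsics"].tolist(),c["D"],np.round(c["cam_to_world"],3).tolist())
print(arm.nose_length,arm.state())
E
```

```text
top [[463.4780658542398, 0.0, 319.62167039882485], [0.0, 463.4780658542398, 192.56097829704925], [0.0, 0.0, 1.0]] [-0.14010453  0.          0.          0.          0.        ] [[0.148, -0.967, 0.207, 286.999], [-0.989, -0.145, 0.028, 197.756], [0.003, -0.209, -0.978, 1078.015], [0.0, 0.0, 0.0, 1.0]]
side [[496.66672723172144, 0.0, 312.2431047116155], [0.0, 496.66672723172144, 200.79178323452106], [0.0, 0.0, 1.0]] [0.00645475 0.         0.         0.         0.        ] [[-0.988, -0.065, 0.143, 317.035], [-0.157, 0.349, -0.924, 1288.033], [0.01, -0.935, -0.355, 456.131], [0.0, 0.0, 0.0, 1.0]]
17.0 {'clock': 0.1, 'q': array([-1.39530843e+00,  3.81104889e-01,  1.29818358e+00, -3.67885630e-06,
        1.46360945e+00, -2.15299988e-01]), 'dq': array([-1.48231778e-03,  8.25145798e-04, -4.40410986e-03, -1.22882217e-05,
        4.80050036e-04,  5.53040683e-04]), 'joint_efforts': array([ 4.91140847e-03, -4.49218798e+01, -2.31656563e+01, -1.97725958e-04,
        3.68405075e-03,  8.23677937e-06]), 'position': array([ 209.45014832, -508.24792834,  222.08674294]), 'ee_rot': array([-6.52543800e-04,  9.80971013e-01,  1.94153151e-01,  1.11621763e-05]), 'contact_force': array([-0.0283054 ,  0.07167701,  0.0297822 ]), 'torque': array([0.01313267, 0.02222484, 0.03795339]), 'grip_force': 0.0, 'grip_width': 85.70380908226682}
```

View pics/top0.png

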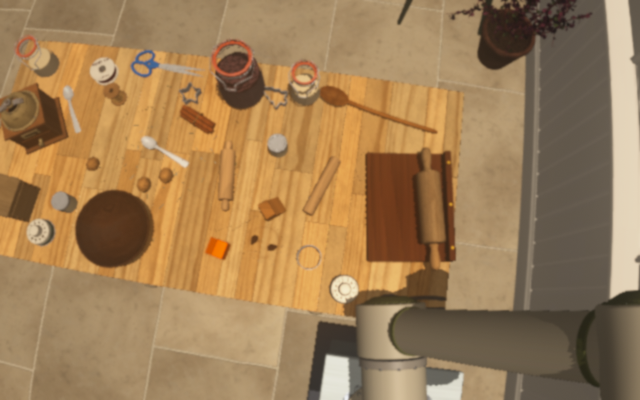

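View pics/side0.png

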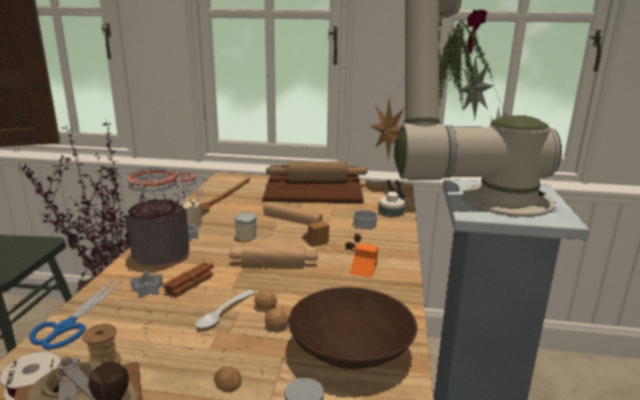

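The top view shows the board at cols 366-456, rows 152-262, with its rail on the right and the big pin at about (430,195). The mid pin is at (227,176), the thin pin at (322,185), the wedge at (271,208), the tin at (278,145) and the cutter at (308,257). The orange decoy is at (217,248). The side view agrees with this. I'll view a magnified crop for accurate points.

```bash
cat > h.py <<'E'
import cv2,numpy as np,pickle
def ray(c,uv):
    p=cv2.undistortPoints(np.array([[uv]],float),c["intrinsics"],np.array(c["D"]))[0,0]
    T=np.array(c["cam_to_world"]); return T[:3,3],T[:3,:3]@np.array([p[0],p[1],1])
def at(c,uv,z):
    o,d=ray(c,uv); return (o+d*(z-o[2])/d[2]).round(1)
def proj(c,P):
    T=np.linalg.inv(np.array(c["cam_to_world"]))
    return cv2.projectPoints(np.array(P,float).reshape(-1,1,3),cv2.Rodrigues(T[:3,:3])[0],T[:3,3],c["intrinsics"],np.array(c["D"]))[0][:,0]
def crop(c,f,x0,x1,y0,y1,s):
    im=cv2.resize(c["img"][y0:y1,x0:x1,::-1],None,fx=s,fy=s,interpolation=cv2.INTER_CUBIC)
    for x in range((x0+9)//10*10,x1,10): cv2.line(im,(int((x-x0+.5)*s),0),(int((x-x0+.5)*s),6 if x%50 else 16),(0,255,255),1)
    for y in range((y0+9)//10*10,y1,10): cv2.line(im,(0,int((y-y0+.5)*s)),(6 if y%50 else 16,int((y-y0+.5)*s)),(0,255,255),1)
    cv2.imwrite(f,im)
E
python3 - <<'E'
from h import *
c=pickle.load(open("top0.pkl","rb"));crop(c,"pics/c1.png",205,465,125,285,3.07)
E
```

```text
(no output)
```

View pics/c1.png

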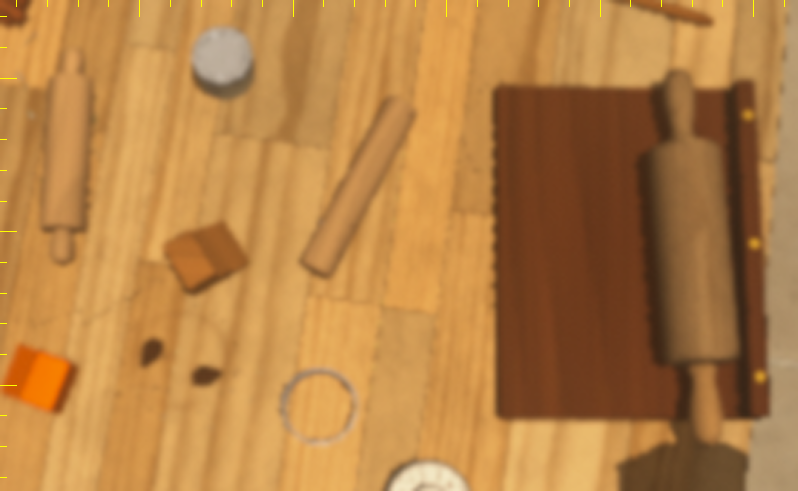

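The crop shows the mid pin from crop (72,52) to (63,262), the thin pin from (400,100) to (317,270), and the board's left edge at x≈496, rows 87-416. The big pin runs from (680,70) to (708,440). The wedge is at about (205,258), but its toe direction needs a closer look, so I'll put both views side by side.

```bash
python3 - <<'E'
from h import *
c=pickle.load(open("top0.pkl","rb"));s=pickle.load(open("side0.pkl","rb"))
crop(c,"/tmp/a.png",252,292,192,226,10);crop(s,"/tmp/b.png",297,337,212,246,10)
cv2.imwrite("pics/w.png",np.hstack([cv2.imread("/tmp/a.png"),cv2.imread("/tmp/b.png")]))
P=lambda x,y:(205+x/3.07-.5,125+y/3.07-.5)
for n,x,y,z in [("brdTL",495,87,14),("brdBL",497,416,14),("screw1",748,115,40),("screw3",760,377,40),("railTR",752,82,40),("railBR",769,415,40),("railTL",736,82,40),
 ("mid1",72,52,18),("mid2",63,262,18),("midb1",68,75,18),("midb2",62,228,18),("th1",400,97,14),("th2",317,272,14),("big1",679,70,42),("big2",708,442,42),("bigb1",686,140,42),("bigb2",697,362,42),("tin",222,55,48),("cut",318,406,26),("wleft",165,243,20),("wr",248,262,42)]:
    print(n,at(c,P(x,y),z))
E
```

```text
brdTL [624.6 132.8  14. ]
brdBL [371.7  98.7  14. ]
screw1 [624.  -61.2  40. ]
screw3 [425.4 -88.5  40. ]
railTR [650.9 -62.1  40. ]
railBR [398.5 -98.   40. ]
railTL [648.9 -49.6  40. ]
mid1 [602.9 464.8  18. ]
mid2 [437.6 439.8  18. ]
midb1 [583.9 464.3  18. ]
midb2 [463.4 445.5  18. ]
th1 [605.4 205.   14. ]
th2 [459.5 247.8  14. ]
big1 [650.9  -4.2  42. ]
big2 [372.5 -54.3  42. ]
bigb1 [596.3 -14.8  42. ]
bigb2 [429.6 -39.9  42. ]
tin [608.2 343.2  48. ]
cut [358.8 231.3  26. ]
wleft [463.4 365.   20. ]
wr [454.8 298.1  42. ]
```

View pics/w.png

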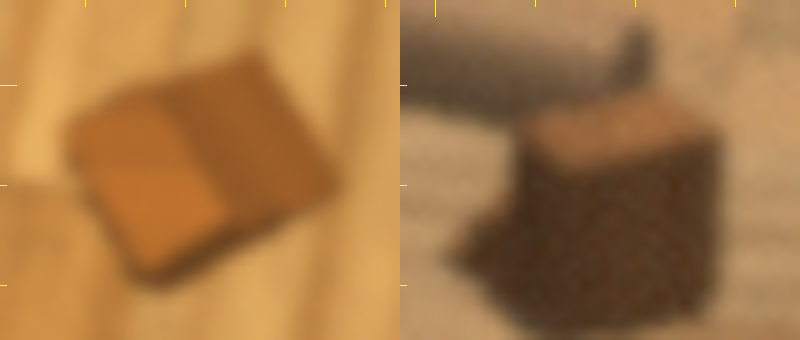

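The wedge's lighter block top is on the left (crop (70,130)-(225,215)). The darker ramp falls to the right with its toe at (255,55)-(340,185), so the toe already points towards -y. Next I'll fit the wedge and write the row planner.

```bash
cat >> h.py <<'E'
B=np.array([511.4,17.9]);th=np.radians(7.9);R=np.array([[np.cos(th),-np.sin(th)],[np.sin(th),np.cos(th)]])
b2w=lambda x,y:(B+R@[x,y])
w2b=lambda p:(R.T@(np.array(p)[:2]-B)).round(1)
def pose():
    from rig import arm
    s=arm.state();w,x,y,z=s["ee_rot"];a=np.degrees(np.arctan2(2*(x*y+w*z),1-2*(y*y+z*z)))
    return s,[*s["position"],a]
def plan(wps,start=None):
    """wps: (x,y,z,a,claw[,maxstep]); prints rows"""
    if start is None: start=pose()[1]
    p=np.array(start,float)
    for w in wps:
        t=np.array(w[:4],float);d=t-p;d[3]=(d[3]+180)%360-180 if abs(d[3])>180 else d[3]
        n=max(1,int(np.ceil(max(np.linalg.norm(d[:3])/(w[5] if len(w)>5 else 47),abs(d[3])/8.5))))
        out=[]
        for i in range(n):
            a=np.radians(p[3]);e=d/n
            out.append([round(e[0]*np.cos(a)+e[1]*np.sin(a)),round(e[0]*np.sin(a)-e[1]*np.cos(a)),round(-e[2]),round(-e[3],1),w[4]])
            r=out[-1];p=p+[r[0]*np.cos(a)+r[1]*np.sin(a),r[0]*np.sin(a)-r[1]*np.cos(a),-r[2],-r[3]]
        print(n,out)
    print("end",p.round(1))
E
python3 - <<'E'
from h import *
from scipy.optimize import least_squares
c=pickle.load(open("top0.pkl","rb"))
px=np.array([(70,130),(145,272),(160,95),(225,215),(255,55),(340,185)])/10+[251.5,191.5]
L=np.array([(26,-20,42),(26,20,42),(0,-20,42),(0,20,42),(-26,-20,1),(-26,20,1)],float)
def W(v):
    s,k=np.sin(v[2]),np.cos(v[2]);return np.c_[v[0]+L[:,0]*k-L[:,1]*s,v[1]+L[:,0]*s+L[:,1]*k,L[:,2]]
r=least_squares(lambda v:(proj(c,W(v))-px).ravel(),[470,330,1.6]);print(r.x,np.degrees(r.x[2]),r.fun.round(1))
print(w2b((512.6,-27.8)))
s,p=pose();print(np.round(p,1))
x,y=b2w(-3,30)
plan([(x,y,160,97.9,1),(x,y,48,97.9,1)])
E
```

```text
[458.16714124 331.73263847   2.27982868] 130.62456150563492 [-1.8  0.4 -0.3  0.9 -1.  -2.1  1.5  0.6  0.7 -0.4  1.   0.7]
[ -5.1 -45.4]
[ 209.5 -508.2  222.1   22.4]
14 [[35, -29, 4, np.float64(-5.4), 1], [37, -25, 4, np.float64(-5.4), 1], [39, -22, 4, np.float64(-5.4), 1], [41, -18, 4, np.float64(-5.4), 1], [43, -14, 4, np.float64(-5.4), 1], [44, -10, 4, np.float64(-5.4), 1], [45, -6, 4, np.float64(-5.4), 1], [45, -1, 4, np.float64(-5.4), 1], [45, 3, 4, np.float64(-5.4), 1], [44, 7, 4, np.float64(-5.4), 1], [44, 11, 4, np.float64(-5.4), 1], [42, 15, 4, np.float64(-5.4), 1], [41, 19, 4, np.float64(-5.4), 1], [39, 23, 4, np.float64(-5.4), 1]]
3 [[-1, 0, 39, np.float64(0.0), 1], [-1, 0, 39, np.float64(0.0), 1], [-1, 0, 39, np.float64(0.0), 1]]
end [504.8  46.   49.1  98. ]
```

play_rows --plan '[[[35,-29,4,-5.4,1],[37,-25,4,-5.4,1],[39,-22,4,-5.4,1],[41,-18,4,-5.4,1],[43,-14,4,-5.4,1]]]'

```text
clock: 0.6
position: [314.9, -307.9, 202.3]
ee_rot: [-0.0, 0.908, 0.419, 0.0]
contact_force: [0.7, -1.4, 0.5]
grip_width: 85.3
grip_force: 0.0
```

play_rows --plan '[[[44,-10,4,-5.4,1],[45,-6,4,-5.4,1],[45,-1,4,-5.4,1],[45,3,4,-5.4,1],[44,7,4,-5.4,1]]]'

```text
clock: 1.1
position: [420.8, -109.1, 182.4]
ee_rot: [-0.0, 0.785, 0.62, -0.0]
contact_force: [-0.1, -1.0, 0.4]
grip_width: 85.2
grip_force: 0.0
```

play_rows --plan '[[[44,11,4,-5.4,1],[42,15,4,-5.4,1],[41,19,4,-5.4,1],[39,23,4,-5.4,1],[0,0,0,0,1]]]'

```text
clock: 1.6
position: [505.4, 52.7, 165.7]
ee_rot: [-0.001, 0.653, 0.757, 0.0]
contact_force: [-0.9, 0.1, 0.1]
grip_width: 85.4
grip_force: 0.0
```

play_rows --plan '[[[0,0,40,0,1],[0,0,40,0,1],[0,0,38,0,1],[-12,0,0,0,1],[-12,0,0,0,1]]]'

```text
clock: 2.1
position: [508.1, 23.7, 49.3]
ee_rot: [-0.0, 0.656, 0.755, -0.0]
contact_force: [0.4, 0.5, 1.1]
grip_width: 85.3
grip_force: 0.0
```

play_rows --plan '[[[-6,0,0,0,1],[-6,0,0,0,1],[-4,0,0,0,1],[-4,0,0,0,1],[0,0,0,0,1]]]'

```text
clock: 2.6
position: [510.8, 4.8, 49.0]
ee_rot: [0.0, 0.656, 0.755, 0.0]
contact_force: [-0.1, 0.3, -0.6]
grip_width: 85.4
grip_force: 0.0
```

play_rows --plan '[[[-2,0,0,0,1],[-2,0,0,0,1],[0,0,0,0,1]]]'

```text
clock: 2.9
position: [511.2, 1.1, 48.6]
ee_rot: [0.0, 0.656, 0.755, -0.0]
contact_force: [-0.1, -1.1, -0.3]
grip_width: 85.5
grip_force: 0.0
```

```bash
python3 - <<'E'
from h import *
from rig import arm,imaging
s,p=pose();print(np.round(p,1),w2b(p),s["contact_force"])
c=imaging.read_camera("side");t=imaging.read_camera("top")
crop(c,"/tmp/a.png",250,380,130,220,3);crop(t,"/tmp/b.png",350,480,140,230+50,3)
a=cv2.imread("/tmp/a.png");b=cv2.imread("/tmp/b.png");a=cv2.copyMakeBorder(a,0,b.shape[0]-a.shape[0],0,0,0);cv2.imwrite("pics/p1.png",np.hstack([a,b]))
E
```

```text
[511.2   1.1  48.6  98. ] [ -2.5 -16.6] [-0.12818072 -1.10070466 -0.30046946]
```

View pics/p1.png

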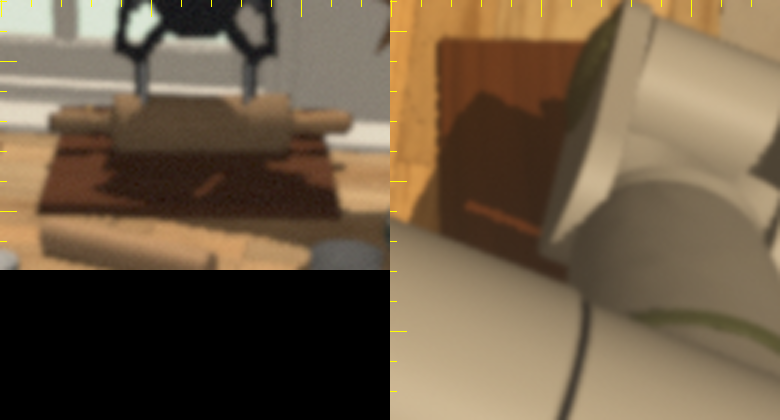

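```bash
python3 - <<'E'
from h import *
c=pickle.load(open("side0.pkl","rb"));t=pickle.load(open("top0.pkl","rb"))
f=lambda c,P:proj(c,P).round(0).tolist()
print("crop coords side of tcp, fingers tips +-42",((proj(c,[[511.2,1.1,48.6],[553,7,44],[469,-5,44],[553,7,75]])-[250,130])*3).round())
print("board corners side",((proj(c,[[*b2w(x,y),14] for x,y in((-130,100),(130,100),(130,-84),(-130,-84))])-[250,130])*3).round())
print("pin barrel ends axis side",((proj(c,[[*b2w(-82,-56),42],[*b2w(82,-56),42],[*b2w(-82,-56),70],[*b2w(-82,-46),70]])-[250,130])*3).round())
print("before img side same", f(c,[[*b2w(0,-46),70],[*b2w(0,-46),42]]))
print("top",f(t,[[*b2w(-130,-84),40],[*b2w(130,-84),40],[*b2w(130,100),14],[*b2w(-130,100),14]]))
E
```

```text
crop coords side of tcp, fingers tips +-42 [[193. 124.]
 [147. 128.]
 [239. 130.]
 [147.  96.]]
board corners side [[341. 207.]
 [ 34. 202.]
 [ 56. 136.]
 [326. 140.]]
pin barrel ends axis side [[278. 120.]
 [103. 117.]
 [279.  91.]
 [279.  94.]]
before img side same [[314.0, 161.0], [313.0, 171.0]]
top [[448.0, 261.0], [443.0, 150.0], [365.0, 152.0], [366.0, 261.0]]
```

The side crop shows the open gripper above the big pin, with the fingers seeming to end at the barrel's top edge (crop row 97). I expected row 128, so I'll zoom in before pushing on.

```bash
python3 - <<'E'
from h import *
from rig import imaging
c=imaging.read_camera("side");g=dict(c);g["img"]=cv2.convertScaleAbs(c["img"],alpha=1.6,beta=20)
crop(g,"pics/p2.png",260,360,135,205,8)
E
```

```text
(no output)
```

View pics/p2.png

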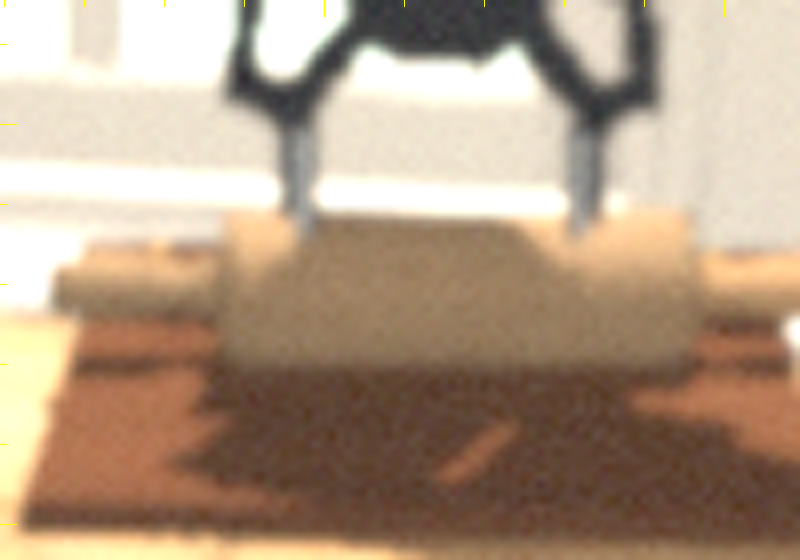

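Zoomed in, the fingertips end at about row 238, only slightly over the barrel's top edge. I'll check numerically whether the pin has moved since the start.

```bash
python3 - <<'E'
from h import *
from rig import imaging
a=pickle.load(open("side0.pkl","rb"))["img"];c=imaging.read_camera("side");b=c["img"]
pickle.dump(c,open("side1.pkl","rb"))
for n,(x0,x1,y0,y1) in dict(lh=(262,285,160,178),rh=(350,372,160,180),bot=(292,305,172,188),bott=(330,345,172,188),brd=(260,275,185,204)).items():
    g=lambda i:cv2.cvtColor(i,cv2.COLOR_RGB2GRAY).astype(np.float32)
    T=g(a)[y0:y1,x0:x1];r=cv2.matchTemplate(g(b)[y0-6:y1+6,x0-6:x1+6],T,cv2.TM_CCOEFF_NORMED);_,v,_,m=cv2.minMaxLoc(r);print(n,m[0]-6,m[1]-6,round(v,2))
for x in(297,298,333,320): print(x,[tuple(b[y,x].tolist()) for y in range(150,186,2)])
E
```

```text
Traceback (most recent call last):
FileNotFoundError: [Errno 2] No such file or directory: 'side1.pkl'
```

```bash
ls; python3 - <<'E'
from h import *
from rig import imaging
a=pickle.load(open("side0.pkl","rb"))["img"];c=imaging.read_camera("side");b=c["img"]
for n,(x0,x1,y0,y1) in dict(lh=(262,285,160,178),rh=(350,372,160,180),bot=(292,305,172,188),bott=(330,345,172,188),brd=(260,275,185,204)).items():
    g=lambda i:cv2.cvtColor(i,cv2.COLOR_RGB2GRAY).astype(np.float32)
    T=g(a)[y0:y1,x0:x1];r=cv2.matchTemplate(g(b)[y0-6:y1+6,x0-6:x1+6],T,cv2.TM_CCOEFF_NORMED);_,v,_,m=cv2.minMaxLoc(r);print(n,m[0]-6,m[1]-6,round(v,2))
for x in(297,298,333,320): print(x,[b[y,x].tolist() for y in range(150,186,2)])
E
```

```text
h.py
pics
side0.pkl
top0.pkl
lh 0 0 1.0
rh 0 0 1.0
bot -5 2 0.62
bott 6 -1 0.6
brd 0 0 1.0
297 [[48, 47, 46], [82, 81, 80], [87, 86, 84], [85, 85, 82], [88, 86, 84], [87, 86, 83], [100, 93, 85], [104, 88, 73], [89, 71, 49], [87, 68, 50], [85, 67, 47], [84, 68, 50], [84, 65, 48], [83, 67, 48], [78, 59, 41], [63, 48, 34], [52, 35, 24], [47, 32, 19]]
298 [[62, 61, 57], [82, 82, 75], [88, 87, 85], [92, 89, 85], [103, 100, 95], [95, 94, 89], [85, 81, 76], [84, 73, 64], [85, 69, 50], [86, 67, 47], [87, 67, 50], [85, 66, 49], [84, 65, 47], [81, 63, 45], [81, 62, 48], [65, 50, 36], [49, 34, 26], [43, 24, 13]]
333 [[36, 35, 37], [71, 70, 68], [76, 74, 74], [71, 69, 69], [70, 69, 69], [74, 74, 72], [98, 88, 78], [130, 107, 83], [137, 109, 78], [119, 92, 68], [100, 78, 56], [87, 69, 47], [84, 67, 48], [82, 63, 47], [77, 59, 41], [64, 50, 33], [46, 29, 20], [48, 33, 21]]
320 [[135, 128, 114], [138, 130, 117], [138, 131, 118], [135, 129, 115], [160, 151, 136], [202, 190, 171], [111, 98, 83], [83, 66, 48], [84, 65, 45], [85, 69, 51], [85, 68, 48], [86, 67, 48], [82, 64, 44], [82, 64, 49], [80, 63, 47], [64, 49, 34], [47, 30, 16], [50, 31, 21]]
```

play_rows --plan '[[[20,0,0,0,1],[20,0,0,0,1],[0,0,0,0,1]]]'

```text
clock: 3.45
position: [505.0, 42.4, 48.6]
ee_rot: [-0.0, 0.655, 0.755, -0.0]
contact_force: [-0.1, -0.3, 0.1]
grip_width: 85.4
grip_force: 0.0
```

```bash
cat >> h.py <<'E'
def tips(c,P):
    """for finger columns: image rows where pixel is grey (finger), near projected P"""
    im=c["img"].astype(int);a=pickle.load(open("side0.pkl","rb"))["img"].astype(int)
    for p in P:
        u,v=proj(c,[p])[0].round().astype(int);print("proj",u,v)
        for x in range(u-4,u+5,2): print(x,[int(im[y,x,0]-im[y,x,2]) for y in range(v-24,v+14,2)],[int(a[y,x,0]-a[y,x,2]) for y in range(v-24,v+14,2)])
E
python3 - <<'E'
from h import *
from rig import imaging
c=imaging.read_camera("side");s,p=pose();print(np.round(p,1),s["contact_force"])
d=np.radians(p[3]);t=np.array([np.sin(d),-np.cos(d)])
tips(c,[[*(p[:2]+t*47),p[2]],[*(p[:2]-t*47),p[2]]])
E
```

```text
[505.5  41.4  48.7  98.1] [ 0.14187089 -0.78089045 -0.91323615]
proj 296 176
292 [4, 17, 21, 28, 29, 54, 58, 59, 55, 45, 38, 36, 36, 32, 28, 29, 50, 55, 42] [21, 20, 21, 29, 29, 60, 64, 57, 50, 44, 36, 34, 33, 31, 24, 27, 45, 57, 57]
294 [1, 2, 7, 14, 13, 19, 24, 41, 49, 45, 37, 35, 34, 34, 31, 32, 48, 43, 28] [19, 20, 21, 29, 30, 60, 62, 56, 52, 43, 36, 33, 31, 33, 30, 23, 49, 56, 54]
296 [-1, 2, 2, 3, 6, 3, 1, 13, 29, 41, 38, 35, 36, 33, 29, 29, 47, 34, 21] [18, 20, 21, 27, 31, 58, 61, 57, 48, 40, 36, 35, 35, 32, 26, 26, 49, 56, 54]
298 [10, 12, 13, 19, 19, 25, 27, 23, 32, 41, 37, 35, 34, 32, 29, 31, 32, 28, 26] [20, 20, 21, 28, 31, 57, 61, 58, 50, 43, 36, 34, 32, 33, 27, 31, 47, 57, 57]
300 [17, 19, 20, 29, 33, 56, 60, 57, 51, 45, 38, 37, 36, 33, 30, 29, 38, 28, 25] [18, 21, 18, 28, 31, 58, 62, 57, 52, 43, 38, 34, 33, 31, 30, 27, 48, 56, 53]
proj 332 176
328 [18, 20, 19, 22, 36, 60, 66, 61, 53, 47, 39, 36, 34, 34, 29, 29, 51, 59, 42] [19, 19, 19, 21, 33, 57, 60, 57, 50, 44, 36, 32, 33, 35, 28, 28, 49, 58, 57]
330 [14, 18, 17, 20, 32, 49, 53, 46, 42, 44, 37, 36, 34, 36, 29, 32, 52, 59, 43] [18, 18, 18, 20, 32, 56, 62, 58, 50, 44, 38, 34, 35, 32, 30, 28, 45, 58, 57]
332 [6, 8, 8, 8, 13, 11, 10, 11, 19, 37, 37, 34, 35, 35, 30, 31, 51, 60, 47] [19, 18, 16, 20, 32, 58, 63, 57, 51, 45, 35, 34, 37, 32, 29, 30, 50, 57, 55]
334 [2, -1, -1, 2, 4, 3, 3, 19, 42, 44, 38, 38, 37, 35, 31, 31, 49, 60, 52] [19, 17, 18, 20, 33, 57, 63, 60, 51, 41, 39, 35, 34, 32, 30, 31, 49, 57, 57]
336 [-2, 6, 12, 12, 22, 41, 43, 44, 51, 44, 37, 37, 34, 32, 29, 31, 51, 59, 55] [18, 18, 19, 19, 34, 58, 63, 57, 51, 44, 36, 35, 33, 32, 28, 27, 48, 58, 56]
```

play_rows --plan '[[[5,0,10,0,1],[0,0,10,0,1],[0,0,0,0,1]]]'

```text
clock: 3.8
position: [504.0, 45.5, 26.9]
ee_rot: [-0.001, 0.656, 0.755, -0.001]
contact_force: [-0.5, -0.3, -0.1]
grip_width: 85.5
grip_force: 0.0
```

```bash
python3 - <<'E'
from h import *
from rig import imaging
c=imaging.read_camera("side");s,p=pose();print(np.round(p,1),s["contact_force"])
g=dict(c);g["img"]=cv2.convertScaleAbs(c["img"],alpha=1.6,beta=20)
P=[[*p[:3]],[*p[:2],p[2]+56],[*p[:2],14]]
for q in proj(c,P): cv2.circle(g["img"],tuple(q.round().astype(int).tolist()),0,(255,0,255),-1)
crop(g,"pics/p3.png",260,360,115,205,6)
E
```

```text
[504.4  45.4  27.6  98. ] [0.80855788 0.8700294  0.068337  ]
```

View pics/p3.png

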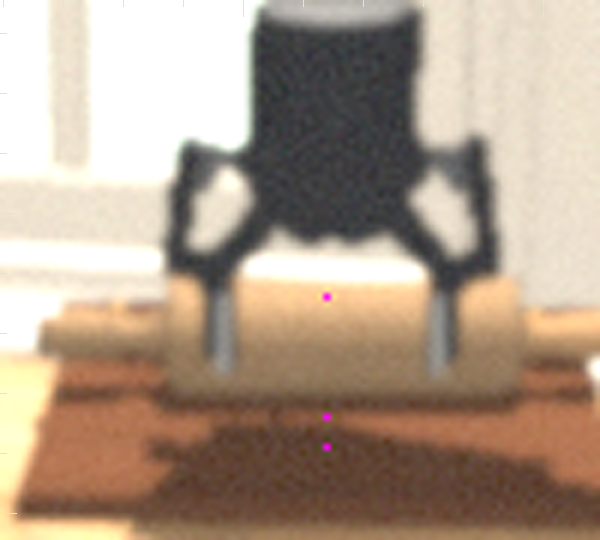

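The view shows the open gripper in front of the big pin, with pad tips at row 372 (about z=48) and the body bottom at row 235. Both are about 25 mm higher than the stated geometry predicts. I'll probe downwards gently to settle it.

play_rows --plan '[[[0,0,8,0,1],[0,0,2,0,1],[0,0,2,0,1],[0,0,0,0,1]]]'

```text
clock: 4.25
position: [504.9, 45.7, 16.4]
ee_rot: [-0.0, 0.656, 0.755, -0.0]
contact_force: [0.2, 0.4, 0.2]
grip_width: 85.7
grip_force: 0.0
```

play_rows --plan '[[[0,0,2,0,1],[0,0,0,0,1]]]'

```text
clock: 4.45
position: [504.9, 45.7, 14.5]
ee_rot: [-0.0, 0.656, 0.755, -0.0]
contact_force: [0.5, 0.2, -0.2]
grip_width: 85.1
grip_force: 0.0
```

play_rows --plan '[[[0,0,2,0,1],[0,0,0,0,1]]]'

```text
clock: 4.65
position: [504.8, 45.7, 12.5]
ee_rot: [-0.0, 0.656, 0.755, -0.0]
contact_force: [1.0, 0.1, 0.6]
grip_width: 85.2
grip_force: 0.0
```

play_rows --plan '[[[0,0,4,0,1],[0,0,3,0,1],[0,0,0,0,1]]]'

```text
clock: 4.95
position: [504.6, 45.8, 5.1]
ee_rot: [-0.0, 0.656, 0.755, -0.0]
contact_force: [-0.1, 0.3, 0.3]
grip_width: 85.6
grip_force: 0.0
```

play_rows --plan '[[[0,0,3,0,1],[0,0,2,0,1],[0,0,0,0,1]]]'

```text
clock: 5.25
position: [504.7, 45.7, 0.4]
ee_rot: [-0.0, 0.656, 0.755, -0.0]
contact_force: [-0.3, 0.2, -0.0]
grip_width: 85.6
grip_force: 0.0
```

play_rows --plan '[[[0,0,2,0,1],[0,0,0,0,1]]]'

```text
clock: 5.45
position: [504.8, 45.7, -1.5]
ee_rot: [-0.0, 0.656, 0.755, -0.0]
contact_force: [-0.3, 0.3, 0.8]
grip_width: 85.5
grip_force: 0.0
```

play_rows --plan '[[[0,0,2,0,1],[0,0,0,0,1]]]'

```text
clock: 5.65
position: [504.8, 45.7, -3.6]
ee_rot: [-0.0, 0.656, 0.755, -0.0]
contact_force: [-0.8, 0.3, 0.2]
grip_width: 85.2
grip_force: 0.0
```

play_rows --plan '[[[0,0,1,0,1],[0,0,0,0,1]]]'

```text
clock: 5.85
position: [504.9, 45.7, -4.5]
ee_rot: [-0.0, 0.656, 0.755, -0.0]
contact_force: [-0.0, -0.7, -0.7]
grip_width: 85.4
grip_force: 0.0
```

play_rows --plan '[[[0,0,1,0,1],[0,0,0,0,1]]]'

```text
clock: 6.05
position: [504.8, 45.7, -5.5]
ee_rot: [-0.0, 0.656, 0.755, -0.0]
contact_force: [-0.4, 0.6, -0.3]
grip_width: 85.6
grip_force: 0.0
```

play_rows --plan '[[[0,0,1,0,1],[0,0,0,0,1]]]'

```text
clock: 6.25
position: [504.8, 45.7, -6.5]
ee_rot: [-0.0, 0.656, 0.755, -0.0]
contact_force: [0.3, 0.6, -0.3]
grip_width: 85.4
grip_force: 0.0
```

```bash
python3 - <<'E'
from h import *
from rig import imaging
c=imaging.read_camera("side");s,p=pose();print(np.round(p,1),s["contact_force"])
d=np.radians(p[3]);t=np.array([np.sin(d),-np.cos(d)])
im=c["img"].astype(int)
for k in(45,47,-45,-47):
    u,v=proj(c,[[*(p[:2]+t*k),14]])[0].round().astype(int);print(u,v,[int(im[y,u,0]-im[y,u,2]) for y in range(v-16,v+6)])
E
```

```text
[504.8  45.7  -6.4  98. ] [-0.31461058 -0.32586592 -0.51902141]
297 189 [3, 1, 4, 5, 5, 4, 4, 4, 5, 2, 3, 3, 4, 3, 4, 6, 13, 25, 26, 27, 27, 26]
296 189 [0, 0, -1, 3, 3, 3, 3, 2, 4, 5, 2, 3, 2, 4, 7, 11, 14, 20, 27, 30, 26, 28]
331 189 [7, 10, 10, 11, 9, 8, 7, 5, 5, 6, 8, 9, 9, 9, 9, 9, 12, 20, 25, 27, 28, 27]
331 189 [7, 10, 10, 11, 9, 8, 7, 5, 5, 6, 8, 9, 9, 9, 9, 9, 12, 20, 25, 27, 28, 27]
```

Contact geometry settled: real heights are about 24.5 mm above the reported z. Next I push the big pin.

play_rows --plan '[[[0,0,-8,0,1],[-12,0,0,0,1],[-10,0,0,0,1],[-8,0,0,0,1],[-6,0,0,0,1]]]'

```text
clock: 6.8
position: [510.0, 9.0, 1.6]
ee_rot: [-0.0, 0.656, 0.754, 0.0]
contact_force: [0.5, -0.4, -0.9]
grip_width: 85.5
grip_force: 0.0
```

play_rows --plan '[[[-2,0,0,0,1],[-2,0,0,0,1],[-2,0,0,0,1],[-2,0,0,0,1],[0,0,0,0,1]]]'

```text
clock: 7.3
position: [511.0, 2.2, 1.6]
ee_rot: [-0.0, 0.656, 0.755, 0.0]
contact_force: [-0.5, 0.4, 0.8]
grip_width: 85.5
grip_force: 0.1
```

play_rows --plan '[[[-1,0,0,0,1],[0,0,0,0,1]]]'

```text
clock: 7.5
position: [511.2, 1.3, 1.7]
ee_rot: [0.0, 0.656, 0.755, 0.0]
contact_force: [0.2, 1.4, 0.7]
grip_width: 85.2
grip_force: 0.7
```

play_rows --plan '[[[-1,0,0,0,1],[0,0,0,0,1]]]'

```text
clock: 7.7
position: [511.4, 0.2, 1.7]
ee_rot: [0.0, 0.656, 0.755, 0.0]
contact_force: [0.1, 1.2, 1.5]
grip_width: 85.9
grip_force: 0.8
```

```bash
cat >> h.py <<'E'
def shift(c,box,n=6):
    a=pickle.load(open("side0.pkl","rb"))["img"];x0,x1,y0,y1=box
    g=lambda i:cv2.resize(cv2.cvtColor(i,cv2.COLOR_RGB2GRAY).astype(np.float32),None,fx=4,fy=4,interpolation=cv2.INTER_CUBIC)
    r=cv2.matchTemplate(g(c["img"][y0-n:y1+n,x0-n:x1+n]),g(a[y0:y1,x0:x1]),cv2.TM_CCOEFF_NORMED);_,v,_,m=cv2.minMaxLoc(r);return m[0]/4-n,m[1]/4-n,round(v,2)
E
python3 - <<'E'
from h import *
from rig import imaging
c=imaging.read_camera("side");s,p=pose();print(np.round(p,1),w2b(p))
print(shift(c,(262,285,160,178)),shift(c,(350,372,160,180)))
print("px per 10mm",proj(c,[[*b2w(0,-46),42],[*b2w(0,-56),42]]))
E
```

```text
[5.113e+02 2.000e-01 1.700e+00 9.800e+01] [ -2.5 -17.5]
(0.75, -0.25, 0.96) (0.0, -0.5, 0.99)
px per 10mm [[313.48366321 170.52531285]
 [313.54378862 169.4704261 ]]
```

play_rows --plan '[[[-2,0,0,0,1],[-2,0,0,0,1],[0,0,0,0,1]]]'

```text
clock: 8.05
position: [511.7, -2.4, 1.7]
ee_rot: [-0.001, 0.657, 0.754, 0.001]
contact_force: [2.2, 13.8, 2.7]
grip_width: 85.4
grip_force: 6.4
```

play_rows --plan '[[[-2,0,0,0,1],[0,0,0,0,1]]]'

```text
clock: 8.25
position: [511.7, -2.4, 1.7]
ee_rot: [-0.002, 0.657, 0.754, 0.002]
contact_force: [2.7, 25.5, 5.0]
grip_width: 85.3
grip_force: 12.6
```

play_rows --plan '[[[-1,0,0,0,1],[0,0,0,0,1]]]'

```text
clock: 8.45
position: [511.7, -2.5, 1.7]
ee_rot: [-0.003, 0.657, 0.754, 0.002]
contact_force: [3.2, 31.8, 4.9]
grip_width: 85.5
grip_force: 15.6
```

play_rows --plan '[[[-1,0,0,0,1],[0,0,0,0,1]]]'

```text
clock: 8.65
position: [511.7, -2.5, 1.7]
ee_rot: [-0.003, 0.657, 0.754, 0.003]
contact_force: [3.6, 39.1, 6.6]
grip_width: 85.7
grip_force: 18.8
```

```bash
python3 - <<'E'
from h import *
from rig import imaging
c=imaging.read_camera("side");s,p=pose();print(np.round(p,1),w2b(p))
print(shift(c,(262,285,160,178)),shift(c,(350,372,160,180)))
E
```

```text
[511.7  -2.5   1.7  97.9] [ -2.5 -20.2]
(0.75, -0.5, 0.94) (0.0, -0.5, 0.98)
```

play_rows --plan '[[[10,0,0,0,1],[12,0,-10,0,1],[10,0,-40,0,1],[0,0,-40,0,1],[0,0,0,0,1]]]'

```text
clock: 9.2
position: [510.2, 23.8, 96.7]
ee_rot: [0.004, 0.656, 0.755, 0.002]
contact_force: [0.0, -0.2, -0.8]
grip_width: 85.6
grip_force: 0.0
```

```bash
python3 - <<'E'
from h import *
s,p=pose();print(np.round(p,1),w2b(p))
plan([(522,453.5,60,8.75,1),(522,453.5,-2,8.75,1)])
E
```

```text
[510.2  23.8  96.7  98. ] [-0.4  6. ]
11 [[39, 7, 3, np.float64(8.1), 1], [39, 1, 3, np.float64(8.1), 1], [39, -4, 3, np.float64(8.1), 1], [38, -10, 3, np.float64(8.1), 1], [36, -15, 3, np.float64(8.1), 1], [34, -20, 3, np.float64(8.1), 1], [30, -25, 3, np.float64(8.1), 1], [27, -29, 3, np.float64(8.1), 1], [22, -32, 3, np.float64(8.1), 1], [18, -35, 3, np.float64(8.1), 1], [12, -37, 3, np.float64(8.1), 1]]
2 [[0, 1, 33, np.float64(0.1), 1], [0, 1, 33, np.float64(0.1), 1]]
end [522.9 452.9  -2.3   8.7]
```

play_rows --plan '[[[39,7,3,8.1,1],[39,1,3,8.1,1],[39,-4,3,8.1,1],[38,-10,3,8.1,1],[36,-15,3,8.1,1]]]'

```text
clock: 9.7
position: [514.0, 221.2, 76.4]
ee_rot: [0.0, 0.878, 0.478, -0.0]
contact_force: [0.3, -0.3, 0.1]
grip_width: 85.3
grip_force: 0.0
```

play_rows --plan '[[[34,-20,3,8.1,1],[30,-25,3,8.1,1],[27,-29,3,8.1,1],[22,-32,3,8.1,1],[18,-35,3,8.1,1]]]'

```text
clock: 10.2
position: [519.4, 417.3, 61.2]
ee_rot: [0.0, 0.989, 0.145, -0.0]
contact_force: [0.7, 0.3, -0.3]
grip_width: 85.5
grip_force: 0.0
```

play_rows --plan '[[[12,-37,3,8.1,1],[0,0,0,0,1]]]'

```text
clock: 10.4
position: [519.1, 458.6, 57.3]
ee_rot: [-0.0, 0.997, 0.077, -0.0]
contact_force: [-0.0, -0.5, -0.5]
grip_width: 85.3
grip_force: 0.0
```

```bash
python3 - <<'E'
from h import *
s,p=pose();print(np.round(p,1))
plan([(522,453.5,60,8.75,1),(522,453.5,-2,8.75,1)])
E
```

```text
[519.1 458.6  57.3   8.9]
1 [[2, 5, -3, np.float64(0.1), 1]]
2 [[0, 0, 31, np.float64(0.0), 1], [0, 0, 31, np.float64(0.0), 1]]
end [521.8 454.   -1.7   8.8]
```

play_rows --plan '[[[2,5,0,0,1],[0,0,30,0,1],[0,0,29,0,1],[0,0,0,0,1],[0,0,0,0,0]]]'

```text
clock: 10.9
position: [523.8, 449.3, 0.3]
ee_rot: [0.0, 0.997, 0.077, -0.0]
contact_force: [0.0, -0.9, 0.2]
grip_width: 73.2
grip_force: 0.0
```

play_rows --plan '[[[0,0,0,0,0],[0,0,0,0,0],[0,0,0,0,0],[0,0,0,0,0],[0,0,0,0,0]]]'

```text
clock: 11.4
position: [523.9, 450.7, 1.5]
ee_rot: [-0.001, 0.997, 0.078, 0.001]
contact_force: [-0.2, -0.5, 5.7]
grip_width: 33.9
grip_force: 59.6
```

play_rows --plan '[[[0,0,-20,0,0],[0,0,-40,0,0],[0,0,0,0,0]]]'

```text
clock: 11.7
position: [525.3, 451.8, 65.7]
ee_rot: [-0.002, 0.997, 0.078, 0.005]
contact_force: [0.0, 0.7, -0.7]
grip_width: 34.2
grip_force: 60.0
```

```bash
python3 - <<'E'
from h import *
from rig import imaging
s,p=pose();print(np.round(p,1),s["grip_width"],s["grip_force"])
c=imaging.read_camera("side");t=imaging.read_camera("top")
crop(c,"/tmp/a.png",215,345,150,280,3);crop(t,"/tmp/b.png",200,330,120,250,3)
cv2.imwrite("pics/p4.png",np.hstack([cv2.imread("/tmp/a.png"),cv2.imread("/tmp/b.png")]))
x,y=b2w(-2,25)
plan([(x,y,65,7.9,0)])
E
```

```text
[525.3 451.8  65.7   8.9] 34.2140911331617 60.02785921096802
9 [[-9, 44, 0, np.float64(0.1), 0], [-9, 45, 0, np.float64(0.1), 0], [-9, 45, 0, np.float64(0.1), 0], [-9, 45, 0, np.float64(0.1), 0], [-9, 45, 0, np.float64(0.1), 0], [-9, 45, 0, np.float64(0.1), 0], [-8, 45, 0, np.float64(0.1), 0], [-8, 45, 0, np.float64(0.1), 0], [-8, 45, 0, np.float64(0.1), 0]]
end [506.   39.4  60.6   8. ]
```

View pics/p4.png

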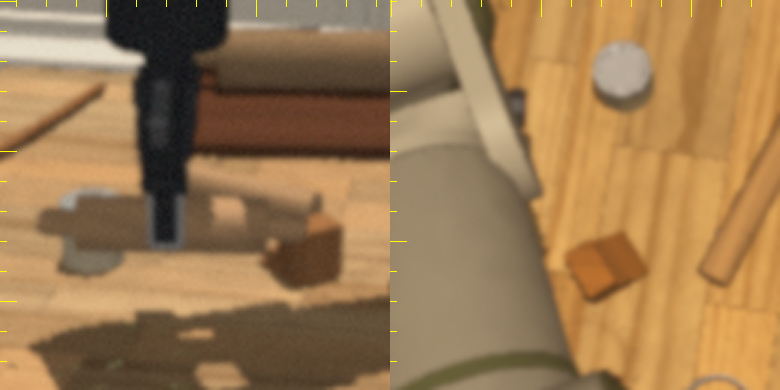

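The pin is held (34 mm, 60 N), lifted and level. The wedge at crop (605,267) and the tin at (622,75) are undisturbed. Now I carry it over.

play_rows --plan '[[[-9,45,0,0.2,0],[-9,45,0,0.2,0],[-9,45,0,0.2,0],[-9,45,0,0.2,0],[-9,45,0,0.2,0]]]'

```text
clock: 12.3
position: [510.7, 219.3, 58.5]
ee_rot: [0.0, 0.998, 0.069, -0.001]
contact_force: [0.7, -0.6, -0.8]
grip_width: 34.0
grip_force: 60.1
```

play_rows --plan '[[[-9,45,0,0,0],[-9,45,0,0,0],[-8,45,0,0,0],[-8,45,0,0,0],[0,0,0,0,0]]]'

```text
clock: 12.8
position: [502.5, 33.8, 58.7]
ee_rot: [0.0, 0.998, 0.066, -0.001]
contact_force: [0.4, 1.1, -1.9]
grip_width: 33.9
grip_force: 60.3
```

```bash
python3 - <<'E'
from h import *
s,p=pose();print(np.round(p,1),w2b(p),s["grip_width"],s["grip_force"])
x,y=b2w(-3,20)
plan([(x,y,p[2],p[3],0),(x,y,17,p[3],0)])
E
```

```text
[502.5  33.8  58.7   7.6] [-6.6 16.9] 33.85625623585841 60.33865928649902
1 [[4, -3, 0, np.float64(-0.0), 0]]
1 [[0, 0, 42, np.float64(-0.0), 0]]
end [506.1  37.3  16.7   7.6]
```

play_rows --plan '[[[4,-3,20,0,0],[0,0,21,0,0],[0,0,1,0,0],[0,0,0,0,0]]]'

```text
clock: 13.2
position: [506.0, 42.2, 17.2]
ee_rot: [-0.0, 0.998, 0.069, -0.001]
contact_force: [0.3, 0.2, -1.9]
grip_width: 34.1
grip_force: 62.4
```

play_rows --plan '[[[0,0,0,0,0.5],[0,0,0,0,0.55],[0,0,0,0,0.6],[0,0,0,0,0.6],[0,0,0,0,0.6]]]'

```text
clock: 13.7
position: [506.7, 41.7, 17.9]
ee_rot: [0.0, 0.998, 0.069, 0.0]
contact_force: [-0.1, 0.2, -0.1]
grip_width: 51.4
grip_force: 0.0
```

play_rows --plan '[[[0,0,-20,0,0.6],[0,0,-35,0,0.6],[0,0,0,0,1],[0,0,0,0,1]]]'

```text
clock: 14.1
position: [506.8, 41.7, 73.0]
ee_rot: [0.0, 0.998, 0.069, 0.001]
contact_force: [-0.3, -0.4, -0.4]
grip_width: 78.2
grip_force: 0.0
```

```bash
python3 - <<'E'
from h import *
from rig import imaging
s,p=pose();print(np.round(p,1),w2b(p),s["grip_width"])
c=imaging.read_camera("side")
crop(c,"pics/p5.png",240,380,120,220,5.5)
for n,r,y,l,h in(("big",28,-56,82,28),("bigall",12,-56,143,28),("mid",18,20,60,18),("midall",9,20,85,18)):
    print(n,((proj(c,[[*b2w(l,y),14+h],[*b2w(-l,y),14+h],[*b2w(0,y),14+h]])-[239.5,119.5])*5.5).round().tolist())
x,y=b2w(-2,55)
plan([(x,y,72,97.9,1),(x,y,-1,97.9,1)])
E
```

```text
[506.8  41.7  73.    7.9] [-1.3 24.2] 78.24221012372172
big [[247.0, 272.0], [567.0, 277.0], [407.0, 275.0]]
bigall [[129.0, 270.0], [687.0, 279.0], [407.0, 275.0]]
mid [[282.0, 339.0], [527.0, 342.0], [404.0, 340.0]]
midall [[230.0, 338.0], [579.0, 343.0], [404.0, 340.0]]
11 [[0, -3, 0, np.float64(-8.2), 1], [0, -3, 0, np.float64(-8.2), 1], [1, -3, 0, np.float64(-8.2), 1], [1, -3, 0, np.float64(-8.2), 1], [1, -2, 0, np.float64(-8.2), 1], [2, -2, 0, np.float64(-8.2), 1], [2, -2, 0, np.float64(-8.2), 1], [2, -2, 0, np.float64(-8.2), 1], [3, -1, 0, np.float64(-8.2), 1], [3, -1, 0, np.float64(-8.2), 1], [3, 0, 0, np.float64(-8.2), 1]]
2 [[-1, 0, 37, np.float64(0.1), 1], [-1, 0, 37, np.float64(0.1), 1]]
end [501.3  71.5  -1.7  97.9]
```

View pics/p5.png

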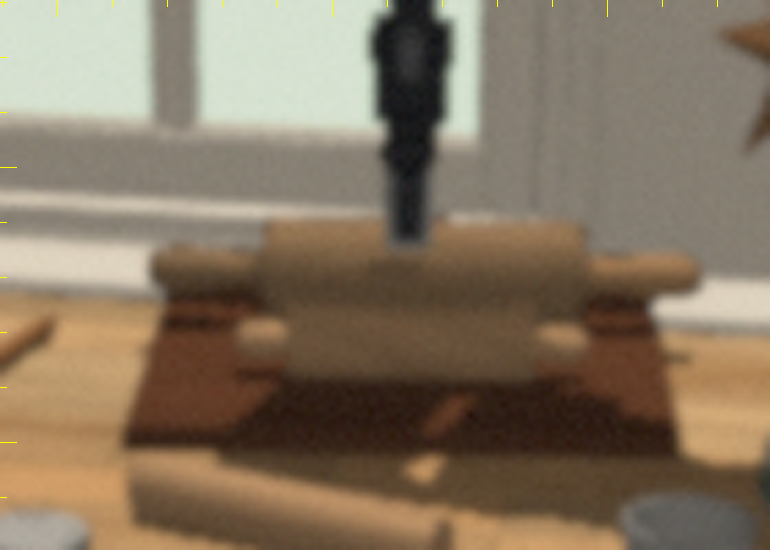

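The side crop shows the mid pin lying parallel (handles at cols 238-588, about 4 mm towards -x). The big pin at the rail has handles at cols 150-702, which puts it about 7-9 mm towards -x. I'll first nudge the big pin along by its handle end, while there's nothing touching it.

```bash
python3 - <<'E'
from h import *
x,y=b2w(-182,-53)
plan([(x,y,85,97.9,0),(x,y,24,97.9,0)])
E
```

```text
11 [[-16, 7, -1, np.float64(-8.2), 0], [-17, 5, -1, np.float64(-8.2), 0], [-18, 2, -1, np.float64(-8.2), 0], [-18, 0, -1, np.float64(-8.2), 0], [-18, -3, -1, np.float64(-8.2), 0], [-17, -5, -1, np.float64(-8.2), 0], [-16, -8, -1, np.float64(-8.2), 0], [-15, -10, -1, np.float64(-8.2), 0], [-13, -12, -1, np.float64(-8.2), 0], [-11, -14, -1, np.float64(-8.2), 0], [-9, -15, -1, np.float64(-8.2), 0]]
2 [[0, 0, 30, np.float64(0.1), 0], [0, 0, 30, np.float64(0.1), 0]]
end [338.8 -60.3  23.3  97.9]
```

play_rows --plan '[[[-16,7,-4,-8.2,0],[-17,5,-4,-8.2,0],[-18,2,-2,-8.2,0],[-18,0,-1,-8.2,0],[-18,-3,-1,-8.2,0]]]'

```text
clock: 14.65
position: [429.3, -5.5, 83.8]
ee_rot: [-0.001, 0.909, 0.417, -0.001]
contact_force: [-0.7, -0.8, 0.5]
grip_width: 12.3
grip_force: 0.0
```

play_rows --plan '[[[-17,-5,-1,-8.2,0],[-16,-8,-1,-8.2,0],[-15,-10,-1,-8.2,0],[-13,-12,0,-8.2,0],[-11,-14,0,-8.2,0]]]'

```text
clock: 15.15
position: [353.0, -51.4, 86.9]
ee_rot: [-0.001, 0.706, 0.709, -0.0]
contact_force: [0.7, -1.2, -0.1]
grip_width: 0.1
grip_force: 0.0
```

play_rows --plan '[[[-9,-15,0,-8.2,0],[0,0,0,0,0],[0,0,0,0,0]]]'

```text
clock: 15.45
position: [339.2, -60.3, 87.3]
ee_rot: [-0.0, 0.657, 0.754, 0.0]
contact_force: [-0.6, -0.4, -0.1]
grip_width: -0.3
grip_force: 0.0
```

```bash
python3 - <<'E'
from h import *
s,p=pose();print(np.round(p,1),w2b(p),s["grip_width"])
x,y=b2w(-182,-53)
plan([(x,y,p[2],97.9,0),(x,y,24,97.9,0)])
E
```

```text
[339.2 -60.3  87.3  97.8] [-181.3  -53.8] -0.2634234434834683
1 [[1, -1, 0, np.float64(-0.1), 0]]
2 [[0, 0, 32, np.float64(0.0), 0], [0, 0, 32, np.float64(0.0), 0]]
end [338.1 -59.4  23.3  97.9]
```

play_rows --plan '[[[0,0,32,0,0],[0,0,31,0,0],[0,4,0,0,0],[0,4,0,0,0],[0,0,0,0,0]]]'

```text
clock: 15.95
position: [348.5, -59.4, 25.6]
ee_rot: [0.001, 0.655, 0.755, 0.0]
contact_force: [0.1, -0.4, -0.5]
grip_width: -0.0
grip_force: 0.0
```

play_rows --plan '[[[0,3,0,0,0],[0,3,0,0,0],[0,2,0,0,0],[0,0,0,0,0]]]'

```text
clock: 16.35
position: [355.3, -58.1, 24.9]
ee_rot: [0.0, 0.655, 0.755, 0.0]
contact_force: [-1.1, 0.7, 0.0]
grip_width: -0.1
grip_force: 0.0
```

```bash
python3 - <<'E'
from h import *
from rig import imaging
s,p=pose();print(np.round(p,1),w2b(p))
c=imaging.read_camera("side")
print(shift(c,(262,285,160,178)),shift(c,(292,305,172,188)))
E
```

```text
[355.3 -58.1  24.9  98.1] [-165.   -53.8]
(0.75, -0.5, 0.94) (-6.0, 6.0, 0.68)
```

play_rows --plan '[[[0,2,0,0,0],[0,2,0,0,0],[0,2,0,0,0],[0,2,0,0,0],[0,0,0,0,0]]]'

```text
clock: 16.9
position: [363.0, -56.9, 24.6]
ee_rot: [-0.0, 0.655, 0.755, 0.0]
contact_force: [-2.1, 0.2, 0.4]
grip_width: 0.1
grip_force: 0.9
```

```bash
python3 - <<'E'
from h import *
from rig import imaging
s,p=pose();print(np.round(p,1),w2b(p))
c=imaging.read_camera("side")
print(shift(c,(262,285,160,178)))
E
```

```text
[363.  -56.9  24.6  98.1] [-157.2  -53.7]
(-1.25, -0.75, 0.93)
```

play_rows --plan '[[[0,2,0,0,0],[0,0,0,0,0],[0,-15,0,0,0],[0,-5,-30,0,0],[0,0,-34,0,0]]]'

```text
clock: 17.45
position: [344.3, -59.3, 89.0]
ee_rot: [-0.001, 0.656, 0.755, -0.0]
contact_force: [1.1, -0.4, -0.1]
grip_width: 0.1
grip_force: 0.0
```

```bash
python3 - <<'E'
from h import *
s,p=pose();print(np.round(p,1),w2b(p))
x,y=b2w(-3,62)
plan([(x,y,88,97.9,1),(x,y,2,97.9,1)])
E
```

```text
[344.3 -59.3  89.   98.1] [-176.2  -53.5]
5 [[23, 35, 0, np.float64(0.0), 1], [23, 35, 0, np.float64(0.0), 1], [23, 35, 0, np.float64(0.0), 1], [23, 35, 0, np.float64(0.0), 1], [23, 35, 0, np.float64(0.0), 1]]
2 [[0, -1, 43, np.float64(0.1), 1], [0, -1, 43, np.float64(0.1), 1]]
end [499.4  78.9   3.   97.9]
```

play_rows --plan '[[[23,35,0,0,1],[23,35,0,0,1],[23,35,0,0,1],[23,35,0,0,1],[23,35,0,0,1]]]'

```text
clock: 17.95
position: [503.6, 80.7, 88.7]
ee_rot: [0.0, 0.655, 0.755, 0.0]
contact_force: [0.1, -1.6, 0.8]
grip_width: 72.2
grip_force: 0.0
```

play_rows --plan '[[[2,0,0,0,1],[0,0,30,0,1],[0,0,30,0,1],[0,0,28,0,1],[0,0,0,0,1]]]'

```text
clock: 18.45
position: [499.9, 81.0, -1.9]
ee_rot: [-0.002, 0.655, 0.755, -0.002]
contact_force: [-0.2, -0.3, 0.6]
grip_width: 85.5
grip_force: 0.0
```

play_rows --plan '[[[-8,0,0,0,1],[-5,0,0,0,1],[-5,0,0,0,1],[-5,0,0,0,1],[0,0,0,0,1]]]'

```text
clock: 18.95
position: [505.4, 57.6, 1.2]
ee_rot: [0.001, 0.656, 0.755, 0.0]
contact_force: [0.6, 0.0, -0.7]
grip_width: 85.5
grip_force: 0.0
```

play_rows --plan '[[[-4,0,0,0,1],[-4,0,0,0,1],[-4,0,0,0,1],[-4,0,0,0,1],[0,0,0,0,1]]]'

```text
clock: 19.45
position: [507.4, 42.0, 0.6]
ee_rot: [0.0, 0.656, 0.755, -0.0]
contact_force: [-0.1, -0.8, 0.1]
grip_width: 85.7
grip_force: 0.0
```

```bash
python3 - <<'E'
from h import *
s,p=pose();print(np.round(p,1),w2b(p),s["contact_force"])
E
```

```text
[507.4  42.    0.6  98.1] [-0.7 24.4] [-0.07645444 -0.77355368  0.14271433]
```

play_rows --plan '[[[-3,0,0,0,1],[-3,0,0,0,1],[-2,0,0,0,1],[0,0,0,0,1]]]'

```text
clock: 19.85
position: [508.5, 34.3, 0.6]
ee_rot: [0.0, 0.655, 0.755, 0.0]
contact_force: [-0.0, -0.4, 0.3]
grip_width: 85.5
grip_force: 0.0
```

play_rows --plan '[[[-1,0,0,0,1],[-1,0,0,0,1],[0,0,0,0,1]]]'

```text
clock: 20.15
position: [508.6, 32.7, 0.7]
ee_rot: [-0.0, 0.655, 0.755, 0.0]
contact_force: [0.5, 1.5, 0.9]
grip_width: 85.5
grip_force: 0.7
```

play_rows --plan '[[[-1,0,0,0,1],[-1,0,0,0,1],[0,0,0,0,1]]]'

```text
clock: 20.45
position: [508.7, 32.4, 0.6]
ee_rot: [-0.001, 0.656, 0.755, 0.001]
contact_force: [0.3, 13.2, 1.3]
grip_width: 85.7
grip_force: 6.5
```

```bash
python3 - <<'E'
from h import *
s,p=pose();print(np.round(p,1),w2b(p),s["contact_force"])
E
```

```text
[508.7  32.4   0.6  98.1] [-0.7 14.7] [ 0.31440103 13.18562718  1.29572129]
```

The mid pin is seated: contact at by=14.7, exactly as predicted. Now the thin pin.

play_rows --plan '[[[6,0,0,0,1],[15,0,-5,0,1],[15,0,-30,0,1],[0,0,-30,0,1],[0,0,0,0,1]]]'

```text
clock: 20.95
position: [505.4, 67.2, 69.2]
ee_rot: [0.003, 0.655, 0.756, 0.002]
contact_force: [-0.3, -0.1, 0.3]
grip_width: 85.2
grip_force: 0.0
```

```bash
python3 - <<'E'
from h import *
s,p=pose();print(np.round(p,1),w2b(p))
plan([(532.5,226.4,62,163.6,1),(532.5,226.4,-4,163.6,1)])
E
```

```text
[505.4  67.2  69.2  98.2] [ 0.9 49.6]
8 [[19, 6, 1, np.float64(-8.2), 1], [18, 9, 1, np.float64(-8.2), 1], [17, 11, 1, np.float64(-8.2), 1], [15, 14, 1, np.float64(-8.2), 1], [13, 16, 1, np.float64(-8.2), 1], [10, 17, 1, np.float64(-8.2), 1], [8, 19, 1, np.float64(-8.2), 1], [5, 20, 1, np.float64(-8.2), 1]]
2 [[0, 0, 33, np.float64(0.1), 1], [0, 0, 33, np.float64(0.1), 1]]
end [533.1 227.2  -4.8 163.6]
```

play_rows --plan '[[[19,6,1,-8.2,1],[18,9,1,-8.2,1],[17,11,1,-8.2,1],[15,14,1,-8.2,1],[13,16,1,-8.2,1]]]'

```text
clock: 21.45
position: [520.6, 167.4, 60.2]
ee_rot: [-0.0, 0.346, 0.938, -0.0]
contact_force: [0.2, -0.3, 0.1]
grip_width: 85.3
grip_force: 0.0
```

play_rows --plan '[[[10,17,1,-8.2,1],[8,19,1,-8.2,1],[5,20,1,-8.2,1],[0,0,0,0,1],[0,0,0,0,1]]]'

```text
clock: 21.95
position: [531.2, 226.3, 57.2]
ee_rot: [-0.0, 0.143, 0.99, -0.0]
contact_force: [0.4, -0.8, -0.3]
grip_width: 85.3
grip_force: 0.0
```

```bash
python3 - <<'E'
from h import *
s,p=pose();print(np.round(p,1))
plan([(532.5,226.4,p[2],163.6,1),(532.5,226.4,-4,163.6,1)])
E
```

```text
[531.2 226.3  57.2 163.6]
1 [[-1, 0, 0, np.float64(0.0), 1]]
2 [[0, 0, 31, np.float64(0.0), 1], [0, 0, 31, np.float64(0.0), 1]]
end [532.1 226.   -4.8 163.6]
```

play_rows --plan '[[[-1,0,30,0,1],[0,0,31,0,1],[0,0,0,0,1],[0,0,0,0,0],[0,0,0,0,0]]]'

```text
clock: 22.45
position: [533.5, 225.7, -1.8]
ee_rot: [0.001, 0.142, 0.99, 0.0]
contact_force: [-0.1, 0.1, 0.3]
grip_width: 59.1
grip_force: 0.0
```

play_rows --plan '[[[0,0,0,0,0],[0,0,0,0,0],[0,0,0,0,0],[0,0,0,0,0],[0,0,0,0,0]]]'

```text
clock: 22.95
position: [533.3, 226.0, -2.1]
ee_rot: [0.001, 0.142, 0.99, 0.0]
contact_force: [-1.1, -0.5, 6.5]
grip_width: 26.0
grip_force: 58.4
```

play_rows --plan '[[[0,0,-20,0,0],[0,0,-40,0,0],[0,0,0,0,0]]]'

```text
clock: 23.25
position: [535.1, 226.5, 61.5]
ee_rot: [0.004, 0.142, 0.99, 0.001]
contact_force: [0.2, -0.3, -1.3]
grip_width: 26.1
grip_force: 58.9
```

```bash
python3 - <<'E'
from h import *
s,p=pose();print(np.round(p,1),s["grip_width"],s["grip_force"])
x,y=b2w(-2,56)
plan([(x,y,p[2],187.9,0)],[*p])
E
```

```text
[535.1 226.5  61.5 163.7] 26.063190144020773 58.8563597202301
4 [[-3, -39, 0, np.float64(-6.0), 0], [1, -39, 0, np.float64(-6.0), 0], [5, -39, 0, np.float64(-6.0), 0], [9, -38, 0, np.float64(-6.0), 0]]
end [503.3  73.3  61.5 187.7]
```

play_rows --plan '[[[-3,-39,0,-6,0],[1,-39,0,-6,0],[5,-39,0,-6,0],[9,-38,0,-6,0],[0,0,0,0,0]]]'

```text
clock: 23.75
position: [500.2, 69.3, 56.5]
ee_rot: [-0.0, -0.067, 0.998, -0.0]
contact_force: [-0.6, 0.0, -1.5]
grip_width: 25.9
grip_force: 58.9
```

```bash
python3 - <<'E'
from h import *
s,p=pose();print(np.round(p,1),w2b(p),s["grip_width"],s["grip_force"])
x,y=b2w(-2,56)
plan([(x,y,p[2],187.9,0),(x,y,13,187.9,0)],[*p[:3],p[3]%360])
E
```

```text
[ 500.2   69.3   56.5 -172.3] [-4.  52.5] 25.890764764954323 58.94204914569855
1 [[-2, 4, 0, np.float64(-0.2), 0]]
1 [[0, 0, 44, np.float64(-0.0), 0]]
end [501.6  73.6  12.5 187.9]
```

play_rows --plan '[[[-2,4,20,0,0],[0,0,21,0,0],[0,0,3,0,0],[0,0,0,0,0]]]'

```text
clock: 24.15
position: [502.2, 77.4, 12.5]
ee_rot: [-0.0, -0.067, 0.998, 0.0]
contact_force: [0.3, 0.1, -0.5]
grip_width: 25.9
grip_force: 59.1
```

play_rows --plan '[[[0,0,0,0,0.42],[0,0,0,0,0.47],[0,0,0,0,0.5],[0,0,0,0,0.5],[0,0,0,0,0.5]]]'

```text
clock: 24.65
position: [502.4, 76.9, 12.7]
ee_rot: [0.0, -0.067, 0.998, 0.0]
contact_force: [0.3, -0.7, 0.5]
grip_width: 42.5
grip_force: 0.0
```

play_rows --plan '[[[0,0,-20,0,0.5],[0,0,-38,0,0.5],[0,0,0,0,1],[0,0,0,0,1]]]'

```text
clock: 25.05
position: [502.6, 76.9, 71.1]
ee_rot: [0.001, -0.067, 0.998, -0.0]
contact_force: [-0.3, -0.4, -0.7]
grip_width: 70.0
grip_force: 0.0
```

```bash
python3 - <<'E'
from h import *
from rig import imaging
s,p=pose();print(np.round(p,1),w2b(p))
c=imaging.read_camera("side")
crop(c,"pics/p6.png",240,380,120,220,5.5)
for n,y,l,h in(("big",-56,143,28),("mid",-11,85,18),("thin",56,75,14),("boardfront",100,130,0)):
    print(n,((proj(c,[[*b2w(l,y),14+h],[*b2w(-l,y),14+h],[*b2w(0,y),14+h]])-[239.5,119.5])*5.5).round().tolist())
x,y=b2w(-2,92)
plan([(x,y,72,97.9,1),(x,y,-1,97.9,1)],[*p[:3],p[3]%360])
E
```

```text
[ 502.6   76.9   71.1 -172.3] [-0.7 59.7]
big [[129.0, 270.0], [687.0, 279.0], [407.0, 275.0]]
mid [[235.0, 318.0], [576.0, 323.0], [405.0, 321.0]]
thin [[246.0, 370.0], [561.0, 375.0], [403.0, 372.0]]
boardfront [[121.0, 428.0], [682.0, 437.0], [401.0, 432.0]]
11 [[0, 3, 0, np.float64(8.2), 1], [1, 3, 0, np.float64(8.2), 1], [1, 3, 0, np.float64(8.2), 1], [1, 3, 0, np.float64(8.2), 1], [2, 2, 0, np.float64(8.2), 1], [2, 2, 0, np.float64(8.2), 1], [2, 2, 0, np.float64(8.2), 1], [3, 1, 0, np.float64(8.2), 1], [3, 1, 0, np.float64(8.2), 1], [3, 1, 0, np.float64(8.2), 1], [3, 0, 0, np.float64(8.2), 1]]
2 [[0, 0, 36, np.float64(-0.2), 1], [0, 0, 36, np.float64(-0.2), 1]]
end [495.8 109.5  -0.9  97.9]
```

View pics/p6.png

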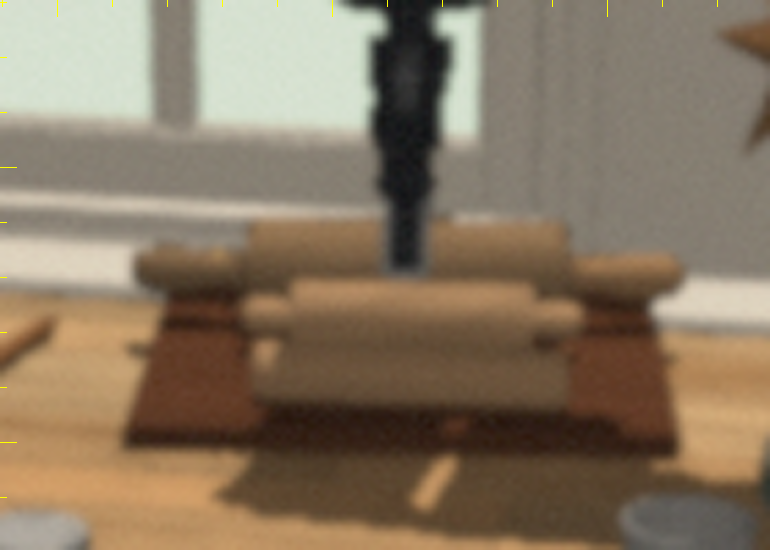

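The row is forming well: the big pin is centred on col 409 (ideal 407), the mid on 411 (405) and the thin on 408 (403), all parallel. Now I push the thin pin in.

play_rows --plan '[[[0,4,0,8.2,1],[1,4,0,8.2,1],[1,3,0,8.2,1],[1,3,0,8.2,1],[2,3,0,8.2,1]]]'

```text
clock: 25.6
position: [499.1, 94.8, 69.4]
ee_rot: [-0.001, 0.289, 0.957, -0.0]
contact_force: [-0.2, -0.3, 0.3]
grip_width: 85.4
grip_force: 0.0
```

play_rows --plan '[[[2,3,0,8.2,1],[2,2,0,8.2,1],[3,2,0,8.2,1],[3,1,0,8.2,1],[3,1,0,8.2,1]]]'

```text
clock: 26.1
position: [497.3, 111.1, 69.3]
ee_rot: [-0.001, 0.606, 0.795, -0.001]
contact_force: [0.7, 0.6, 0.8]
grip_width: 85.7
grip_force: 0.0
```

play_rows --plan '[[[3,0,0,8.2,1],[0,0,0,0,1],[0,0,0,0,1]]]'

```text
clock: 26.4
position: [496.9, 113.8, 69.9]
ee_rot: [-0.001, 0.658, 0.753, -0.001]
contact_force: [0.3, -0.3, 0.1]
grip_width: 85.0
grip_force: 0.0
```

```bash
python3 - <<'E'
from h import *
s,p=pose();print(np.round(p,1),w2b(p))
x,y=b2w(-2,98)
plan([(x,y,p[2],97.9,1),(x,y,-1,97.9,1)],[*p[:3],p[3]%360])
E
```

```text
[496.9 113.8  69.9  97.7] [-1.2 96.9]
1 [[1, -1, 0, np.float64(-0.2), 1]]
2 [[0, 0, 35, np.float64(0.0), 1], [0, 0, 35, np.float64(0.0), 1]]
end [ 4.958e+02  1.146e+02 -1.000e-01  9.790e+01]
```

play_rows --plan '[[[1,-1,25,-0.2,1],[0,0,25,0,1],[0,0,20,0,1],[-5,0,0,0,1],[-5,0,0,0,1]]]'

```text
clock: 26.9
position: [497.6, 104.3, 0.8]
ee_rot: [-0.0, 0.657, 0.754, -0.0]
contact_force: [0.6, 0.0, -0.2]
grip_width: 85.2
grip_force: 0.0
```

play_rows --plan '[[[-4,0,0,0,1],[-4,0,0,0,1],[-4,0,0,0,1],[-4,0,0,0,1],[-4,0,0,0,1]]]'

```text
clock: 27.4
position: [500.3, 84.6, 0.8]
ee_rot: [0.0, 0.658, 0.753, 0.0]
contact_force: [-0.1, 0.7, 0.0]
grip_width: 85.7
grip_force: 0.0
```

play_rows --plan '[[[-4,0,0,0,1],[-4,0,0,0,1],[-4,0,0,0,1],[-4,0,0,0,1],[0,0,0,0,1]]]'

```text
clock: 27.9
position: [502.4, 68.7, 0.6]
ee_rot: [0.0, 0.658, 0.753, -0.0]
contact_force: [0.3, -0.5, 0.0]
grip_width: 84.9
grip_force: 0.0
```

```bash
python3 - <<'E'
from h import *
s,p=pose();print(np.round(p,1),w2b(p),s["contact_force"])
E
```

```text
[502.4  68.7   0.6  97.7] [-1.9 51.5] [ 0.26505449 -0.53663713  0.03660086]
```

play_rows --plan '[[[-3,0,0,0,1],[-3,0,0,0,1],[-2,0,0,0,1],[0,0,0,0,1]]]'

```text
clock: 28.3
position: [503.4, 60.9, 0.6]
ee_rot: [0.0, 0.658, 0.753, -0.0]
contact_force: [0.4, 1.2, 0.0]
grip_width: 85.3
grip_force: 0.0
```

play_rows --plan '[[[-1,0,0,0,1],[-1,0,0,0,1],[0,0,0,0,1]]]'

```text
clock: 28.6
position: [503.5, 59.8, 0.6]
ee_rot: [-0.0, 0.658, 0.753, 0.0]
contact_force: [0.4, 5.2, 0.5]
grip_width: 85.4
grip_force: 2.2
```

play_rows --plan '[[[-1,0,0,0,1],[0,0,0,0,1]]]'

```text
clock: 28.8
position: [503.4, 59.6, 0.6]
ee_rot: [-0.001, 0.658, 0.753, 0.001]
contact_force: [0.9, 10.1, 1.4]
grip_width: 85.4
grip_force: 5.4
```

```bash
python3 - <<'E'
from h import *
s,p=pose();print(np.round(p,1),w2b(p),s["contact_force"])
E
```

```text
[503.4  59.6   0.6  97.7] [-2.2 42.4] [ 0.87979591 10.12660003  1.3502581 ]
```

The thin pin is seated at by=42.4, also as predicted. Next I retreat and fit the wedge's silhouette.

play_rows --plan '[[[5,0,0,0,1],[15,0,-5,0,1],[20,0,-30,0,1],[0,0,-35,0,1],[0,0,0,0,1]]]'

```text
clock: 29.3
position: [500.2, 99.0, 74.7]
ee_rot: [0.003, 0.657, 0.754, 0.002]
contact_force: [-0.2, -0.6, -0.9]
grip_width: 85.5
grip_force: 0.0
```

```bash
cat > wf.py <<'E'
from h import *
from rig import imaging
from scipy.optimize import minimize
s,p=pose();print(np.round(p,1))
L1=np.array([(x,y,z) for x in(0,26) for y in(-20,20) for z in(0,42)],float)
L2=np.array([(x,y,z) for y in(-20,20) for x,z in((-26,0),(-26,1),(-1,26),(0,26),(0,0))],float)
def W(L,v):
    q,k=np.sin(v[2]),np.cos(v[2]);return np.c_[v[0]+L[:,0]*k-L[:,1]*q,v[1]+L[:,0]*q+L[:,1]*k,L[:,2]]
S=8
def mask(c,v,o,shape):
    m=np.zeros((shape[0]*S,shape[1]*S),np.uint8)
    for L in(L1,L2):
        h=cv2.convexHull(((proj(c,W(L,v))-o+.5)*S).astype(np.float32)).astype(np.int32);cv2.fillPoly(m,[h],1)
    return cv2.resize(m.astype(np.float32),(shape[1],shape[0]),interpolation=cv2.INTER_AREA)
data=[]
for n,r in(("top",(255,193,37,32)),("side",(300,214,34,36))):
    c=imaging.read_camera(n) if n=="top" else pickle.load(open("side0.pkl","rb"))
    im=np.ascontiguousarray(c["img"][r[1]-15:r[1]+r[3]+15,r[0]-15:r[0]+r[2]+15,::-1]);im=cv2.resize(im,None,fx=4,fy=4,interpolation=cv2.INTER_CUBIC)
    m=np.zeros(im.shape[:2],np.uint8);cv2.grabCut(im,m,(60,60,r[2]*4,r[3]*4),np.zeros((1,65)),np.zeros((1,65)),8,cv2.GC_INIT_WITH_RECT)
    f=((m==1)|(m==3)).astype(np.float32);f=cv2.resize(f,None,fx=.25,fy=.25,interpolation=cv2.INTER_AREA)
    data.append((c,f,np.array([r[0]-15,r[1]-15])));print(n,"area",f.sum())
def cost(v,use):
    t=0
    for i in use:
        c,f,o=data[i];m=mask(c,v,o,f.shape);t+=1-np.minimum(f,m).sum()/np.maximum(f,m).sum()
    return t
for use in((0,),(1,),(0,1)):
    b=min((minimize(cost,[458+a,330,th],args=(use,),method="Nelder-Mead",options=dict(initial_simplex=[[458+a,330,th],[468+a,330,th],[458+a,340,th],[458+a,330,th+.2]])) for a in(-5,6) for th in(1.8,2.05,2.3)),key=lambda r:r.fun)
    print(use,b.x.round(1),np.degrees(b.x[2]).round(1),b.fun.round(3))
E
python3 wf.py
```

```text
[500.2  99.   74.7  97.8]
top area 446.75
side area 498.75
(0,) [457.9 332.7   2.3] 129.1 0.066
(1,) [458.9 331.7   2.1] 120.1 0.079
(0, 1) [458.6 332.6   2.2] 127.2 0.183
```

```bash
python3 - <<'E'
from h import *
plan([(450.5,342.9,62,127,1),(450.5,342.9,4,127,1)])
E
```

```text
6 [[41, -3, 2, np.float64(-4.9), 1], [41, 1, 2, np.float64(-4.9), 1], [41, 5, 2, np.float64(-4.9), 1], [41, 8, 2, np.float64(-4.9), 1], [40, 12, 2, np.float64(-4.9), 1], [39, 15, 2, np.float64(-4.9), 1]]
2 [[0, 0, 28, np.float64(0.1), 1], [0, 0, 28, np.float64(0.1), 1]]
end [450.9 342.7   4.7 127. ]
```

play_rows --plan '[[[41,-3,2,-4.9,1],[41,1,2,-4.9,1],[41,5,2,-4.9,1],[41,8,2,-4.9,1],[40,12,2,-4.9,1]]]'

```text
clock: 29.85
position: [457.2, 302.5, 59.7]
ee_rot: [-0.0, 0.482, 0.876, -0.001]
contact_force: [0.5, 0.5, -0.4]
grip_width: 85.9
grip_force: 0.0
```

play_rows --plan '[[[39,15,2,-4.9,1],[0,0,0,0,1],[0,0,0,0,1]]]'

```text
clock: 30.15
position: [449.4, 342.4, 57.6]
ee_rot: [-0.0, 0.445, 0.896, -0.001]
contact_force: [-0.1, -0.0, -1.0]
grip_width: 85.5
grip_force: 0.0
```

```bash
python3 - <<'E'
from h import *
s,p=pose();print(np.round(p,1))
plan([(450.5,342.9,p[2],127,1),(450.5,342.9,4,127,1)])
E
```

```text
[449.4 342.4  57.6 127.2]
1 [[0, 1, 0, np.float64(0.2), 1]]
2 [[0, 0, 27, np.float64(-0.0), 1], [0, 0, 27, np.float64(-0.0), 1]]
end [450.2 343.    3.6 127. ]
```

play_rows --plan '[[[0,1,27,0,1],[0,0,26,0,1],[0,0,0,0,1],[0,0,0,0,0],[0,0,0,0,0]]]'

```text
clock: 30.65
position: [451.9, 342.3, 6.8]
ee_rot: [0.001, 0.446, 0.895, 0.001]
contact_force: [0.5, 1.1, 0.6]
grip_width: 58.9
grip_force: 0.0
```

play_rows --plan '[[[0,0,0,0,0],[0,0,0,0,0],[0,0,0,0,0],[0,0,0,0,0],[0,0,0,0,0]]]'

```text
clock: 31.15
position: [451.8, 342.7, 7.0]
ee_rot: [0.001, 0.445, 0.895, 0.001]
contact_force: [-0.6, -1.0, 6.1]
grip_width: 38.6
grip_force: 61.2
```

play_rows --plan '[[[0,0,-20,0,0],[0,0,-40,0,0],[0,0,0,0,0]]]'

```text
clock: 31.45
position: [453.3, 343.6, 70.5]
ee_rot: [0.003, 0.445, 0.895, 0.004]
contact_force: [-0.4, 0.0, -1.0]
grip_width: 38.8
grip_force: 60.7
```

```bash
python3 - <<'E'
from h import *
s,p=pose();print(np.round(p,1),s["grip_width"],s["grip_force"])
x,y=b2w(-2,80)
plan([(x,y,p[2],97.9,0)])
E
```

```text
[453.3 343.6  70.5 127.1] 38.832604026284756 60.70235252380371
6 [[-37, -19, 0, np.float64(4.9), 0], [-39, -16, 0, np.float64(4.9), 0], [-40, -12, 0, np.float64(4.9), 0], [-41, -9, 0, np.float64(4.9), 0], [-41, -5, 0, np.float64(4.9), 0], [-42, -2, 0, np.float64(4.9), 0]]
end [497.5  96.7  70.5  97.7]
```

Gripped at 38.8 mm. Next I carry it to the board. Its base sits on the surface at reported z≈7, so on the board that is ≈21.

play_rows --plan '[[[-37,-19,0,4.9,0],[-39,-16,0,4.9,0],[-40,-12,0,4.9,0],[-41,-9,0,4.9,0],[-41,-5,0,4.9,0]]]'

```text
clock: 31.95
position: [488.0, 135.4, 65.6]
ee_rot: [0.0, 0.626, 0.779, 0.0]
contact_force: [0.7, -0.8, -1.7]
grip_width: 39.0
grip_force: 60.8
```

play_rows --plan '[[[-38,-2,0,4.9,0],[0,0,0,0,0],[0,0,0,0,0]]]'

```text
clock: 32.25
position: [494.4, 99.0, 65.5]
ee_rot: [-0.0, 0.658, 0.753, 0.0]
contact_force: [-0.7, 0.5, -1.3]
grip_width: 39.2
grip_force: 60.7
```

```bash
python3 - <<'E'
from h import *
s,p=pose();print(np.round(p,1),w2b(p),s["grip_width"],s["grip_force"])
x,y=b2w(-2,82)
plan([(x,y,p[2],97.9,0),(x,y,24,97.9,0)])
E
```

```text
[494.4  99.   65.5  97.6] [-5.7 82.7] 39.212172605842234 60.725337266922
1 [[-1, 4, 0, np.float64(-0.3), 0]]
1 [[0, 0, 42, np.float64(0.0), 0]]
end [498.5  98.6  23.5  97.9]
```

play_rows --plan '[[[-1,4,20,-0.3,0],[0,0,20,0,0],[0,0,1,0,0],[0,0,0,0,0]]]'

```text
clock: 32.65
position: [498.3, 100.0, 24.8]
ee_rot: [-0.0, 0.655, 0.755, -0.0]
contact_force: [1.0, 0.2, -1.2]
grip_width: 39.1
grip_force: 60.6
```

play_rows --plan '[[[0,0,1,0,0],[0,0,1,0,0],[0,0,0,0,0]]]'

```text
clock: 32.95
position: [498.8, 99.2, 23.1]
ee_rot: [0.0, 0.656, 0.755, 0.0]
contact_force: [0.2, 0.5, -0.8]
grip_width: 39.0
grip_force: 60.6
```

play_rows --plan '[[[0,0,1,0,0],[0,0,0,0,0]]]'

```text
clock: 33.15
position: [498.6, 99.0, 21.7]
ee_rot: [0.0, 0.656, 0.755, 0.0]
contact_force: [0.7, 0.4, -0.9]
grip_width: 39.1
grip_force: 60.6
```

play_rows --plan '[[[0,0,1,0,0],[0,0,0,0,0]]]'

```text
clock: 33.35
position: [498.7, 99.1, 21.1]
ee_rot: [0.0, 0.656, 0.755, 0.0]
contact_force: [-2.3, -0.3, 4.3]
grip_width: 39.2
grip_force: 61.1
```

play_rows --plan '[[[-3,0,0,0,0],[-3,0,0,0,0],[-2,0,0,0,0],[-2,0,0,0,0],[0,0,0,0,0]]]'

```text
clock: 33.85
position: [500.5, 88.9, 21.1]
ee_rot: [0.0, 0.656, 0.755, 0.0]
contact_force: [-0.6, 1.0, 4.6]
grip_width: 39.0
grip_force: 61.4
```

```bash
python3 - <<'E'
from h import *
s,p=pose();print(np.round(p,1),w2b(p),s["contact_force"])
E
```

```text
[500.5  88.9  21.1  98. ] [-1.  71.9] [-0.63394807  0.9605945   4.60803858]
```

play_rows --plan '[[[-1,0,0,0,0],[-1,0,0,0,0],[0,0,0,0,0]]]'

```text
clock: 34.15
position: [500.7, 87.1, 21.1]
ee_rot: [0.0, 0.656, 0.755, 0.001]
contact_force: [-1.3, 2.5, 5.5]
grip_width: 39.0
grip_force: 61.4
```

play_rows --plan '[[[-1,0,0,0,0],[-1,0,0,0,0],[0,0,0,0,0]]]'

```text
clock: 34.45
position: [501.0, 85.2, 21.1]
ee_rot: [0.0, 0.656, 0.755, 0.001]
contact_force: [-0.7, 2.5, 6.4]
grip_width: 39.0
grip_force: 61.4
```

play_rows --plan '[[[-1,0,0,0,0],[0,0,0,0,0]]]'

```text
clock: 34.65
position: [501.1, 84.2, 21.1]
ee_rot: [0.0, 0.656, 0.755, 0.001]
contact_force: [-0.5, 2.6, 6.0]
grip_width: 38.9
grip_force: 61.4
```

play_rows --plan '[[[-1,0,0,0,0],[0,0,0,0,0]]]'

```text
clock: 34.85
position: [501.3, 83.2, 21.1]
ee_rot: [0.0, 0.656, 0.755, 0.001]
contact_force: [-0.6, 2.2, 5.3]
grip_width: 39.3
grip_force: 61.4
```

play_rows --plan '[[[-1,0,0,0,0],[0,0,0,0,0]]]'

```text
clock: 35.05
position: [501.4, 82.2, 21.1]
ee_rot: [0.0, 0.656, 0.755, 0.001]
contact_force: [-1.1, 2.6, 5.9]
grip_width: 39.0
grip_force: 61.4
```

```bash
python3 - <<'E'
from h import *
s,p=pose();print(np.round(p,1),w2b(p),s["contact_force"])
E
```

```text
[501.4  82.2  21.1  98. ] [-1.1 65.1] [-1.09188553  2.60735387  5.93323612]
```

play_rows --plan '[[[-1,0,0,0,0],[0,0,0,0,0]]]'

```text
clock: 35.25
position: [501.5, 81.6, 21.1]
ee_rot: [0.0, 0.656, 0.755, 0.001]
contact_force: [-1.2, 5.2, 5.4]
grip_width: 39.2
grip_force: 61.4
```

play_rows --plan '[[[-1,0,0,0,0],[0,0,0,0,0]]]'

```text
clock: 35.45
position: [501.5, 81.2, 21.2]
ee_rot: [-0.0, 0.656, 0.755, 0.001]
contact_force: [-0.2, 9.3, 6.7]
grip_width: 38.8
grip_force: 61.7
```

```bash
python3 - <<'E'
from h import *
s,p=pose();print(np.round(p,1),w2b(p),s["contact_force"])
E
```

```text
[501.5  81.2  21.2  98. ] [-1.1 64. ] [-0.17223049  9.25347955  6.71916147]
```

Contact felt (2.6 → 5.2 → 9.3 N). I'll relieve the preload slightly, release gently and back off.

play_rows --plan '[[[1,0,0,0,0],[0,0,0,0,0],[0,0,0,0,0.5],[0,0,0,0,0.55],[0,0,0,0,0.6]]]'

```text
clock: 35.95
position: [501.1, 81.0, 20.5]
ee_rot: [-0.0, 0.656, 0.755, -0.0]
contact_force: [0.5, 0.4, -0.3]
grip_width: 50.9
grip_force: 0.0
```

play_rows --plan '[[[0,0,0,0,0.65],[0,0,0,0,0.65],[0,0,0,0,0.65],[0,0,-15,0,0.65],[0,0,-30,0,0.65]]]'

```text
clock: 36.45
position: [500.0, 81.3, 64.6]
ee_rot: [-0.002, 0.656, 0.755, -0.001]
contact_force: [0.7, -0.3, 0.3]
grip_width: 55.5
grip_force: 0.0
```

play_rows --plan '[[[20,0,-40,0,0.65],[45,0,-10,0,0.65],[45,0,0,0,0.65],[45,0,0,0,0.65],[0,0,0,0,0.65]]]'

```text
clock: 36.95
position: [478.2, 238.9, 115.7]
ee_rot: [-0.0, 0.654, 0.757, 0.0]
contact_force: [0.7, -0.8, 0.4]
grip_width: 55.4
grip_force: 0.0
```

```bash
cat > chk.py <<'E'
from h import *
from rig import imaging
import sys
s,p=pose();print(np.round(p,1),s["clock"])
c=imaging.read_camera("side");t=imaging.read_camera("top")
cv2.imwrite("pics/f_side.png",c["img"][:,:,::-1]);cv2.imwrite("pics/f_top.png",t["img"][:,:,::-1])
# vertical luminance profiles in side view: clear of the wedge (bx=+45, -45) and through it (bx=0)
g=cv2.cvtColor(c["img"],cv2.COLOR_RGB2GRAY).astype(int)
for bx in(45,-45,0):
    u=int(round(proj(c,[[*b2w(bx,20),28]])[0][0]));print(bx,u,g[155:205,u-1:u+2].mean(1).round().astype(int).tolist())
    print("  expect rows: bigtop %.1f midtop %.1f thintop %.1f wedgetop %.1f wedgebackbottom %.1f front %.1f"%tuple(proj(c,[[*b2w(bx,y),z] for y,z in((-56,70),(-11,50),(20.65,42),(79.4,56),(79.4,14),(100,14))])[:,1]))
E
python3 chk.py
```

```text
[478.2 238.9 115.7  98.3] 36.95
45 296 [50, 55, 58, 63, 59, 58, 54, 54, 54, 54, 55, 62, 74, 82, 86, 103, 129, 141, 141, 135, 125, 122, 132, 145, 144, 132, 119, 107, 94, 84, 76, 69, 59, 53, 62, 66, 71, 70, 70, 69, 66, 64, 59, 49, 44, 39, 49, 80, 118, 137]
  expect rows: bigtop 159.7 midtop 171.3 thintop 177.7 wedgetop 179.6 wedgebackbottom 195.0 front 197.8
-45 330 [55, 58, 60, 59, 59, 56, 55, 54, 55, 56, 57, 60, 67, 77, 83, 94, 118, 137, 142, 140, 131, 124, 130, 144, 151, 147, 137, 120, 106, 95, 85, 78, 66, 51, 47, 57, 66, 70, 71, 71, 69, 65, 64, 58, 46, 39, 43, 66, 102, 134]
  expect rows: bigtop 160.1 midtop 171.8 thintop 178.2 wedgetop 180.2 wedgebackbottom 195.6 front 198.4
0 313 [129, 129, 134, 137, 127, 120, 121, 121, 119, 112, 107, 104, 97, 87, 85, 95, 120, 135, 138, 133, 126, 119, 118, 118, 113, 96, 79, 71, 67, 67, 68, 67, 70, 67, 68, 67, 69, 69, 65, 58, 52, 56, 60, 52, 44, 40, 49, 82, 122, 147]
  expect rows: bigtop 159.9 midtop 171.5 thintop 177.9 wedgetop 179.9 wedgebackbottom 195.3 front 198.1
```

```bash
python3 -c "
from rig import arm
print(arm.sign_off())"
```

```text
the job is handed in; nothing more can be done
None
```

I finished and handed in the job at about 37 s: the big, middle and thin pins are in a row against the rail, with the wedge chocking the thin pin. Contact forces showed each piece seated, but I checked the final state only from brightness profiles in the side camera image (all 10 picture views were used), and `sign_off()` returned no verdict.

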